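# Load a stick of staples into an air stapler and latch its rail

## Task

Load the stapler that rests upside down in its cradle: take the narrow, long-legged stick of bright steel staples, points up as it stands, push its tail against the red tab of the spring pusher until its front end clears the bridge at the nose, lower it flat into the magazine channel and let the spring carry it forward to the nose. Then slide the rail forward over it until the latch clicks and holds it shut. Use no more force than the springs ask for, and leave the other things on the bench where they are.

Things in the scene. Friction and masses are not known exactly. Their poses are not given: they have to be found in the camera images.
- stapler: Grey and black air stapler, upside down, fixed in a plywood cradle (290 x 120 mm), its magazine, a straight open-topped steel channel, level on top. Origin: on the bench under the channel's centre line. x runs along the channel towards the nose, y across, z up. Channel: floor 130 mm above the bench, from x = +110 (nose) back to -55 mm. Above its walls stand only nose, pusher and rail.
- channel_front (a point): Point on the channel's centre line, on its floor, at the face plate inside the nose (130 mm above the bench). Axes as the stapler's. The channel is 14.5 mm wide inside; its side walls are 10 mm high and 2.5 mm thick.
- nose_bridge (a point): Middle of the rear upper edge of the nose's bridge, 11 mm behind the face plate and 35 mm above the channel floor. Bridge and cheeks are 22 mm wide and reach 16 mm forward from here; the bridge's underside is 30 mm above the floor. A loaded stick's front 11 mm lies under the bridge, so a stick can be lowered only with its front end behind this edge, and then goes forward.
- stick_home (a point): Where the middle of the loaded stick must be: flat on the channel floor, front end on the face plate (x = +60 mm, 144 mm above the bench).
- rail (a joint): Rail opening, m: 0 shut, 0.084 back on its stop; opens towards the stapler's -x. Starts 60 to 84 mm open. About 2 N of friction: pushing the pusher back may also slide the rail to its stop, harmlessly. With a stick loaded, closing compresses the pusher's spring; in the last 11 mm the latch's ramp adds to it: the push rises from 9 to about 20 N some 4 mm before shut, then drops. More than 40 N on any part of the stapler is forcing it.
- rail_front (a point): Middle of the rail's front edge, 32 mm above the channel floor; moves with the rail. The rail is an aluminium cover over the channel, 27 mm wide, slotted along its middle, from here 127 mm back to its end plate. A stick lowered into the channel must have its tail ahead of this edge.
- rail_end (a point): Middle of the upper part of the rear face of the black end plate, which is pushed to close the rail; moves with it. 46 mm above the channel floor, 14 mm below the plate's upper edge. The plate is 32 mm wide, 5 mm thick. Free space behind.
- latch_place (a point): Spring latch (red pad) on the stapler's side, fixed here. It snaps in behind a nub on the rail only when the rail is within 1 mm of shut, hard on its stop, and then holds it there. Let go earlier, the spring throws the rail open again. It works by itself: do not touch.
- pusher_face (a point): Point on the upright front face of the spring pusher, 40 mm above the channel floor. Steel block 13 mm wide with a red tab 8 mm wide on it, faces flush, tab top 54 mm above the floor. It rides in the rail; at rest its face is 27 mm ahead of the rail's front edge (x = +15 mm with the rail fully open). Pushed back (-x) it yields: 3 N at first, 0.05 N more per mm, up to 100 mm.
- stick_mid (a point): Middle of the stick to load: rigid stick of bright steel staples, a U in section, 100 mm long (x axis), 13 wide (y), 28 high (z up), about 85 g, standing crowns down, points up; this point is 14 mm above its underside. Either end first. Hold it by its upper half (fingertips 12 mm or more above its underside) to clear the channel walls. More than 40 N between stick and stapler breaks the glue.
- wide_stick_mid (a point): Middle of another stick, of wide copper-coloured staples, 100 x 26 x 22 mm. Does not fit; leave.
- low_stick_mid (a point): Middle of another stick, of brass-coloured staples with short legs, 100 x 13 x 12 mm. Too short for the job; leave.
- glue: White glue bottle with orange cap, 64 mm across, 190 mm high; origin under its middle. Leave.
- tape: Yellow tape measure, about 68 x 68 x 32 mm. Leave.
- offcut: Light wood offcut, 150 x 60 x 22 mm. Leave.
Not all that is in view belongs to the job. Of the things like the part that bears stick_mid, leave any that is blue, brown or pink; of the rest the smaller one is meant.

How it is judged:
On the way, in this order (a step that is already met when the one before it is completed fails the run):
1. the stick lies flat on the channel floor, points up, its front end on the nose's face plate and under the bridge (x of stick_mid in the frame of stapler between 0.0565 and 0.0635 m and y of stick_mid in the frame of stapler between -0.003 and 0.003 m and z of stick_mid in the frame of stapler between 0.1405 and 0.1475 m and angle between the x axis of stick_mid and the x axis of stapler, either way round below 0.05 rad and angle between stick_mid's own z axis and vertical below 0.08 rad), for 0.2 s.
2. the rail is shut on its latch (value of joint rail below 0.003 m), for 0.3 s.
At the end, for the whole second after the job is handed in: The stick lies flat in the channel, points up and straight (within about 3 degrees), its middle within 3.5 mm along the channel and in height and 3 mm across of the loaded place, at rest, and the rail is shut: less than 3 mm open, held by its latch (all of step 1 and value of joint rail below 0.003 m and linear speed of stick below 0.01 m/s); the robot touches nothing.
It fails at once if the stick pressed against the stapler with more than 40 N (contact force between stick and stapler above 40 N).
It fails at once if the rail or another part of the stapler pushed by the robot with more than 40 N (contact force between any of the fingers, the arm and stapler above 40 N).
It fails at once if another thing on the bench moved by more than 20 mm (distance of any of wide_stick_mid, low_stick_mid, glue, tape, offcut from where it was at the start of the episode above 0.02 m).
It also fails if it takes over 67 s, if anything falls off the work surface, if the arm or the gripper's body presses on something with over 40 N, if the wrist force passes 120 N, or if a joint passes its speed limit or range.

## Robot

A 7-joint arm with a two-finger parallel gripper is mounted at the origin on the work surface. World frame = base frame: x ahead of the robot, y to its left, z up, the work surface at z = 0. Lengths are in m, angles in rad, forces in N, time in s.
With the tool pointing down it reaches from about 0.425 to 0.875 m from the base axis. Payload 8.4 kg.
Tool frame: the origin (TCP) lies between the finger pads; the fingertips stand 17 mm ahead of it and the grasp point (between the pads) lies 2 mm behind it; z points along the fingers, y is the direction in which the jaws open and shut (so a half turn about z gives the same grasp; the last joint's range is limited). The gripper opens to 85 mm and grips with 20 to 120 N. Pads are 22 mm wide; open, the fingers measure 114 mm over their backs; the gripper's body (76 mm by 85 mm) begins 54 mm behind the grasp point. The pads swing forward as they close: fully open they stand 13 mm farther back than shut.
Start: joints at [-1.344, 0.333, 0.04, 1.465, -0.013, 1.343, -0.059], TCP at [0.208, 0.616, 0.226] pointing down, gripper open.
Joint ranges: [-2.58, 2.58], [-0.38, 2.09], [-1.3, 1.39], [0.25, 2.4], [-1.5, 4.64], [0.08, 2.09], [-2.65, 2.65]. Speed limits (rad/s): [2.22, 2.22, 2.79, 2.79, 3.14, 3.14, 3.14].

## Interface

Orientations are given as a unit quaternion [x, y, z, w].
In Python, from station import ctrl gives the robot as it stands.
- The arm moves only by the shell command python3 -m handwheel 'ROWS' [OPENING] [FORCE]. ROWS is JSON, a list of rows, each a list of 4 numbers: the shift along the world's x, y, z normalised to -1 to 1, where 1 is 0.25 m, then the turn about the world's z normalised to -1 to 1, where 1 is pi rad. In form: [[tx, ty, tz, twist], ...]. A call has 1 to 8 rows; each row is the pose to reach, as a shift and turn from the pose measured when the call began, turning the shorter way round; what a row does not reach only later rows make up. A row lasts 1/10 s, in which the tool goes at most 50 mm and 8.59 degrees, less where a joint would pass 70% of its speed; a pose out of reach is approached as far as the arm can. A call with a number of a shift or a turn outside -1 to 1 is refused whole. A call with a gripper value outside its range is refused whole. OPENING is the gripper's target within -1 to 1 (shut at 1, half-way at 0, fully open at -1), set as the call begins (- or left out, the last holds). The fingers move at their own pace and stop on an object; FORCE is the grip in N (left out, the last holds). Time passes only in rows, so rows that repeat a pose let the fingers close. It gives the time, the measured TCP pose, the force and the opening at its end, in the units of the state.
- ctrl.get_obs(): the state, without advancing time (a new reading comes with each control period).
- ctrl.camera(name): name is "scene" or "top" or "wrist"; returns the picture (384x512x3 uint8, red, green, blue); there is no depth.
- ctrl.get_calibration(name): a dict with "fx", "fy", "cx", "cy" (pixels), "cam_to_world" (4x4, takes a point from camera to world coordinates). Camera axes: x right, y down, z forward; pixel columns grow to the right and rows downward; lengths in m; the calibration is good to about 2 mm. A picture is of the moment at which its call begins: read the wrist's pose just before it. get_calibration takes no time and is no camera call; for the wrist camera it gives the pose at the moment of the call.
- ctrl.close_job(): hands the job in, once; it reports no verdict.
The state is a dict: "time_s": time; "qpos": joint angles; "qvel": joint speeds; "joint_torque": joint torques, N m; "tool_pos": TCP position; "eef_rot": TCP orientation; "ft_force": force on the tool from outside, world axes, zero at the start; "torque": the same for the moment, N m; "gripper_width": opening from 0.0 (shut) to 1.0 (fully open).
Only numpy, scipy, OpenCV 4.12 (cv2) and the standard library are available. Lean on these libraries where they do the work, as an engineer would, in place of code of your own. Each camera call takes 0.05 s, during which the arm holds its last target.

## Working session

There is one attempt and no reset: what is moved stays moved. The work goes in short steps, Python scripts to look and compute and a shell command to move; the robot and the scene stay as the last step left them, time stands still between calls to the robot, and variables do not carry over. Pictures are saved under pics/ and viewed, and the job is handed in when it is done.

```bash
mkdir -p pics; ls; python3 - <<'E'
from station import ctrl
import cv2
o=ctrl.get_obs(); print(o)
for n in ("scene","top","wrist"):
    c=ctrl.get_calibration(n); print(n,c)
    im=ctrl.camera(n); cv2.imwrite(f"pics/{n}0.png",cv2.cvtColor(im,cv2.COLOR_RGB2BGR))
E
```

```text
pics
{'time_s': 0.0, 'qpos': array([-1.34420748,  0.33391809,  0.03985207,  1.46628995, -0.01339644,
        1.34326596, -0.05850027]), 'qvel': array([-0.00036071, -0.00022525, -0.00065865, -0.00073595,  0.00215327,
       -0.00195673, -0.00027741]), 'joint_torque': array([ 5.31292983e-05, -6.58564138e+01,  1.36524394e+00, -4.05540776e+01,
        1.66751310e-02,  1.31610670e-02, -1.61471785e-06]), 'tool_pos': array([0.20790482, 0.61536563, 0.22500717]), 'eef_rot': array([ 1.62173164e-01,  9.86761984e-01, -8.04022621e-04, -7.81689984e-05]), 'ft_force': array([-0.82308321, -0.17698964, -0.53702773]), 'torque': array([-0.01896521, -0.05036603, -0.02565806]), 'gripper_width': 0.9966923775675551}
scene {'fx': 497.3684745513203, 'fy': 497.3684745513203, 'cx': 253.2837772369082, 'cy': 182.54791387592013, 'cam_to_world': array([[ 0.83163315,  0.46972496, -0.29621743,  0.84146385],
       [ 0.55515478, -0.69000329,  0.46443367, -0.60846098],
       [ 0.01376509, -0.55068495, -0.83459967,  1.19651196],
       [ 0.        ,  0.        ,  0.        ,  1.        ]])}
top {'fx': 359.42426194848537, 'fy': 359.42426194848537, 'cx': 253.55226176491124, 'cy': 190.2469697185062, 'cam_to_world': array([[ 0.02297005, -0.98525729,  0.16953006,  0.26569797],
       [-0.9997153 , -0.02373226, -0.00247081, -0.00573175],
       [ 0.00645771, -0.16942504, -0.98552192,  1.23878373],
       [ 0.        ,  0.        ,  0.        ,  1.        ]])}
wrist {'fx': 344.95781375614496, 'fy': 344.95781375614496, 'cx': 257.60164851221197, 'cy': 199.00177140401246, 'cam_to_world': array([[ 0.32163544,  0.90126493,  0.29029669,  0.1339443 ],
       [ 0.94686075, -0.30539526, -0.1009379 ,  0.64119201],
       [-0.00231656,  0.30733575, -0.95159832,  0.3726429 ],
       [ 0.        ,  0.        ,  0.        ,  1.        ]])}
```

View pics/scene0.png

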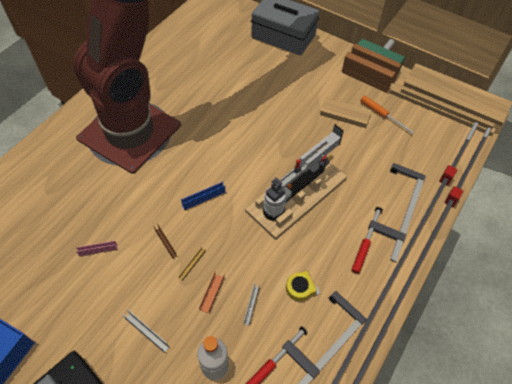

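View pics/top0.png

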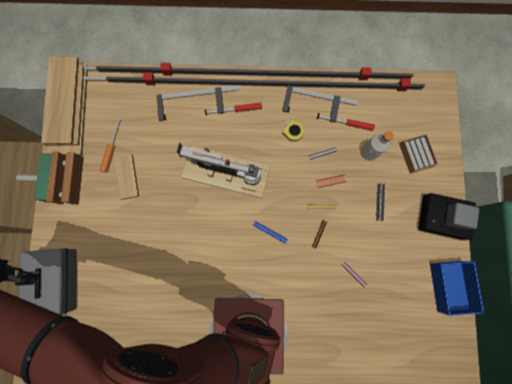

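View pics/wrist0.png

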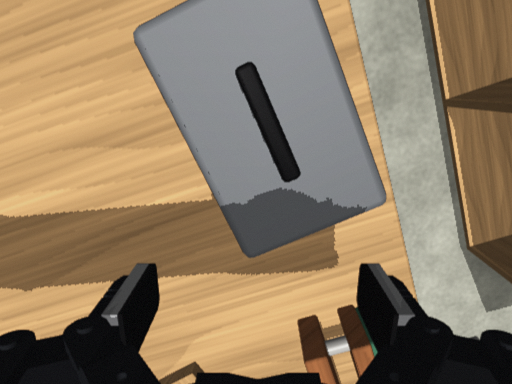

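```bash
cat > h.py <<'E'
from station import ctrl
import cv2, numpy as np
def ray(c,px):
    T=np.array(c['cam_to_world']); d=T[:3,:3]@np.array([(px[0]-c['cx'])/c['fx'],(px[1]-c['cy'])/c['fy'],1.]); return T[:3,3],d
def onz(c,px,z):
    o,d=ray(c,px); return o+d*(z-o[2])/d[2]
def proj(c,p):
    T=np.array(c['cam_to_world']); q=T[:3,:3].T@(np.asarray(p)-T[:3,3]); return np.array([c['fx']*q[0]/q[2]+c['cx'],c['fy']*q[1]/q[2]+c['cy']])
def crop(src,dst,x0,y0,x1,y1,s):
    im=cv2.imread(src)[y0:y1,x0:x1]; cv2.imwrite(dst,cv2.resize(im,None,fx=s,fy=s,interpolation=cv2.INTER_CUBIC))
E
python3 - <<'E'
from h import *
crop('pics/top0.png','pics/topA.png',165,120,405,230,3.3)
crop('pics/scene0.png','pics/sceneA.png',235,115,355,245,4.5)
crop('pics/scene0.png','pics/sceneB.png',110,230,310,384,3.8)
c=ctrl.get_calibration('top')
for n,p,z in (('stick',(322,153),.02),('other',(381,201),.02),('nose',(252,175),.16),('end',(182,149),.18),('tape',(293,130),.03),('glue',(372,150),.1)): print(n,onz(c,p,z))
E
```

```text
stick [ 0.61366502 -0.24576616  0.02      ]
other [ 0.44845822 -0.4468125   0.02      ]
nose [ 0.4986046  -0.00258543  0.16      ]
end [0.56999605 0.21237064 0.18      ]
tape [ 0.69187603 -0.14250041  0.03      ]
glue [ 0.60508783 -0.39452943  0.1       ]
```

View pics/topA.png

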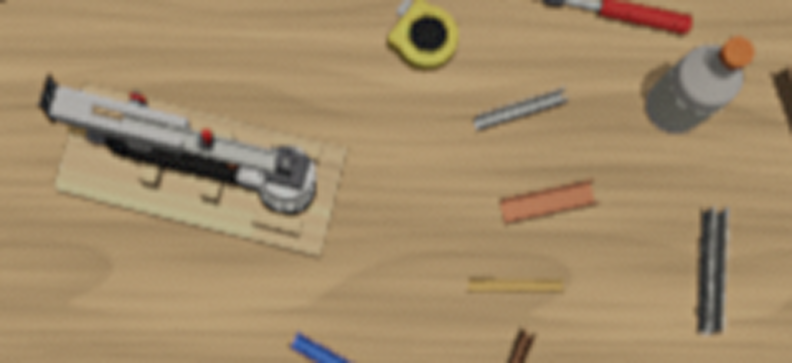

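View pics/sceneA.png

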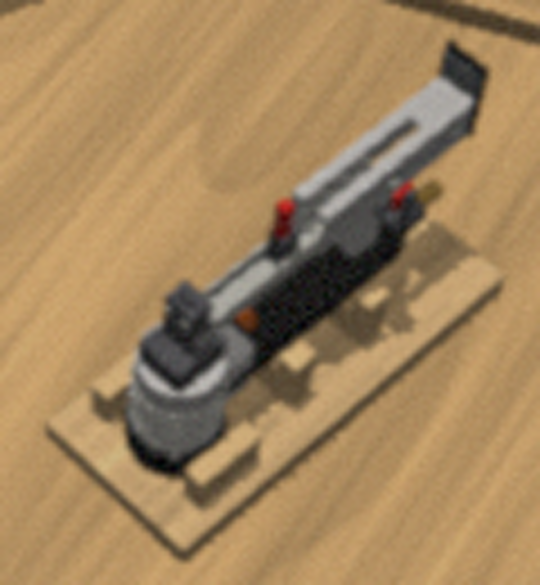

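View pics/sceneB.png

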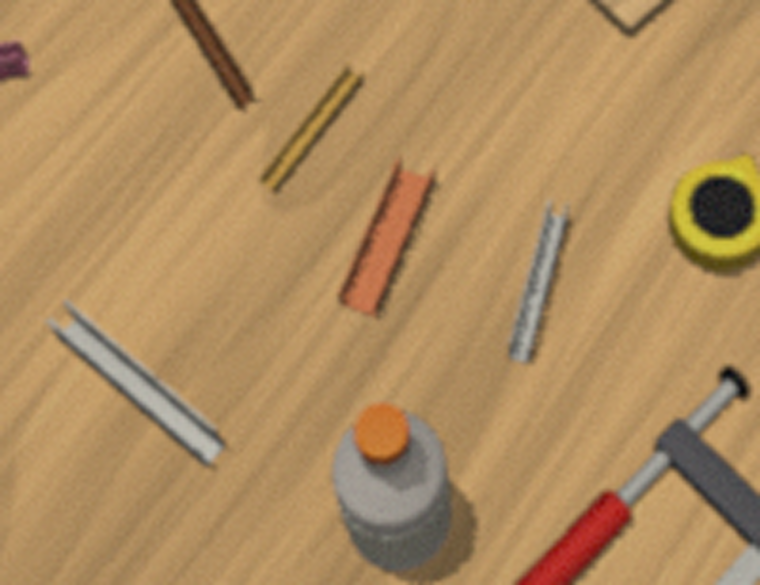

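```bash
python3 -m handwheel '[[0.8,-1,0.5,-0.33],[0.8,-1,0.5,-0.33],[0.8,-1,0.5,-0.33],[0.8,-1,0.5,-0.33],[0.8,-1,0.5,-0.33],[0.8,-1,0.5,-0.33],[0.8,-1,0.5,-0.33],[0.8,-1,0.5,-0.33]]' -1
```

```text
time_s: 0.95
tool_pos: [0.413, 0.3602, 0.3531]
eef_rot: [0.635, 0.772, 0.002, 0.001]
ft_force: [-0.0, 0.4, -0.4]
gripper_width: 1.002
```

```bash
python3 -m handwheel '[[0.63,-0.84,0.1,-0.16],[0.63,-0.84,0.1,-0.16],[0.63,-0.84,0.1,-0.16],[0.63,-0.84,0.1,-0.16],[0.63,-0.84,0.1,-0.16],[0.63,-0.84,0.1,-0.16],[0.63,-0.84,0.1,-0.16],[0.63,-0.84,0.1,-0.16]]' 
python3 - <<'E'
from h import *
import json
c=ctrl.get_calibration('wrist'); im=ctrl.camera('wrist'); cv2.imwrite('pics/w1.png',im[:,:,::-1]); np.save('w1.npy',c,allow_pickle=True); print(c['cam_to_world'],ctrl.get_obs()['tool_pos'])
E
```

```text
time_s: 1.75
tool_pos: [0.5703, 0.1507, 0.3775]
eef_rot: [0.807, 0.59, 0.001, 0.001]
ft_force: [0.0, 0.4, -0.2]
gripper_width: 1.001
[[ 0.95236983 -0.29057861 -0.09249746  0.59461469]
 [-0.30494126 -0.90590434 -0.29385057  0.22620726]
 [ 0.00159285  0.30806071 -0.95136537  0.52512118]
 [ 0.          0.          0.          1.        ]] [0.56991048 0.15160194 0.37754458]
```

View pics/w1.png

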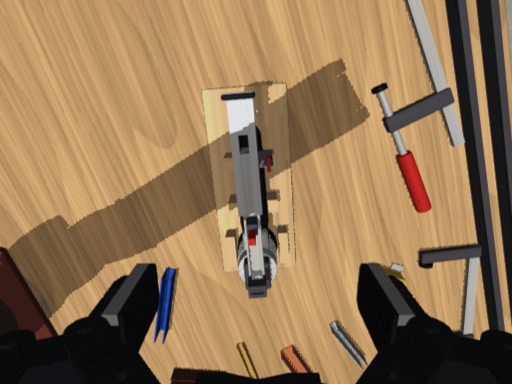

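```bash
python3 - <<'E'
from h import *
crop('pics/w1.png','pics/w1a.png',195,75,305,195,5)
crop('pics/w1.png','pics/w1b.png',195,185,305,305,5)
E
```

```text
(no output)
```

View pics/w1a.png

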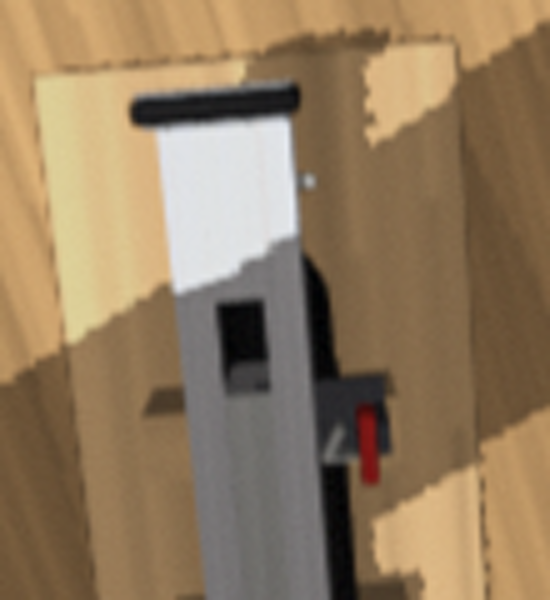

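View pics/w1b.png

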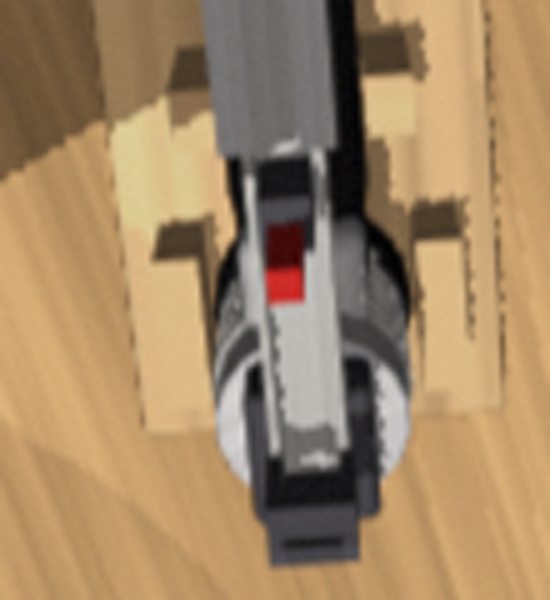

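```bash
python3 - <<'E'
from h import *
c=np.load('w1.npy',allow_pickle=True).item()
A=lambda x,y:(195+(x-2)/5,75+(y-2)/5)
B=lambda x,y:(195+(x-2)/5,185+(y-2)/5)
P={}
def s(n,p,z): P[n]=onz(c,p,z); print(n,P[n].round(4))
s('brL',B(268,514),.165);s('brR',B(360,508),.165)
s('tabF_L',B(266,302),.184);s('tabF_R',B(303,300),.184);s('tabR',B(284,268),.184)
s('railL',B(218,155),.162);s('railR',B(337,149),.162)
s('plRL',A(131,98),.19);s('plRR',A(299,83),.19);s('plFm',A(216,118),.19)
# cradle corners z ~0.02
for k,q in (('c1',A(36,76)),('c2',A(455,42)),('c3',B(148,432)),('c4',B(500,405))): s(k,q,.018)
br=(P['brL']+P['brR'])/2; pl=(P['plRL']+P['plRR'])/2; tb=(P['tabF_L']+P['tabF_R'])/2; rl=(P['railL']+P['railR'])/2
print('widths',[np.linalg.norm(P[a]-P[b]) for a,b in (('brL','brR'),('tabF_L','tabF_R'),('railL','railR'),('plRL','plRR'))])
for a,b in ((br,pl),(br,rl),(br,tb),(rl,pl)):
    d=(a-b)[:2]; print(np.linalg.norm(d), np.degrees(np.arctan2(d[1],d[0])))
g=((P['c3']+P['c4'])-(P['c1']+P['c2']))/2; print('cradle',np.linalg.norm(g[:2]),np.degrees(np.arctan2(g[1],g[0])))
E
```

```text
brL [0.515  0.0125 0.165 ]
brR [0.5364 0.0074 0.165 ]
tabF_L [0.5353 0.0741 0.184 ]
tabF_R [0.5431 0.0721 0.184 ]
tabR [0.5415 0.0805 0.184 ]
railL [0.5326 0.102  0.162 ]
railR [0.5585 0.0952 0.162 ]
plRL [0.5607 0.2307 0.19  ]
plRR [0.5912 0.2237 0.19  ]
plFm [0.5746 0.2225 0.19  ]
c1 [0.5199 0.2466 0.018 ]
c2 [0.6343 0.2195 0.018 ]
c3 [ 0.4544 -0.0329  0.018 ]
c4 [ 0.5682 -0.059   0.018 ]
widths [np.float64(0.02206424576153825), np.float64(0.008053212538590539), np.float64(0.02678090243986817), np.float64(0.031352805436258825)]
0.22296367670739126 -103.02581174289617
0.09087632957787846 -102.58951482519316
0.06455526390274761 -102.05559541047278
0.1320917944998677 -103.32597316337558
cradle 0.28667746246364667 -103.27109756895274
```

```bash
python3 -m handwheel '[[0.1,-1,0,0.2],[0.1,-1,0,0.2],[0.1,-1,0,0.2],[0.1,-1,0,0.2],[0.1,-1,0,0.2],[0.1,-1,0,0.2]]' 
python3 -m handwheel '[[0,-0.4,-0.4,0],[0,-0.4,-0.4,0],[0,-0.4,-0.4,0],[0,-0.4,-0.4,0],[0,-0.4,-0.4,0]]' 
python3 - <<'E'
from h import *
c=ctrl.get_calibration('wrist'); im=ctrl.camera('wrist'); cv2.imwrite('pics/w2.png',im[:,:,::-1]); np.save('w2.npy',c,allow_pickle=True); print(c['cam_to_world'],ctrl.get_obs()['tool_pos'])
E
```

```text
time_s: 2.4
tool_pos: [0.5941, -0.1027, 0.3777]
eef_rot: [0.585, 0.811, 0.001, 0.001]
ft_force: [-1.2, -0.1, 0.5]
gripper_width: 1.0
time_s: 2.9
tool_pos: [0.594, -0.2012, 0.2768]
eef_rot: [0.585, 0.811, 0.001, -0.0]
ft_force: [-0.1, 1.4, -0.6]
gripper_width: 0.999
[[ 9.49093066e-01  2.99891816e-01  9.63703796e-02  5.69732525e-01]
 [ 3.14995538e-01 -9.03192040e-01 -2.91585237e-01 -1.26234844e-01]
 [-4.03066688e-04  3.07097766e-01 -9.51677886e-01  4.24480748e-01]
 [ 0.00000000e+00  0.00000000e+00  0.00000000e+00  1.00000000e+00]] [ 0.59479914 -0.20051707  0.27786457]
```

View pics/w2.png

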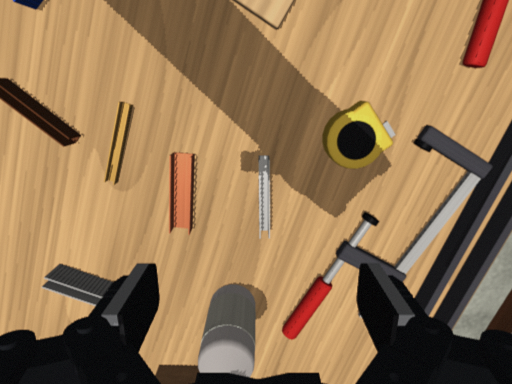

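```bash
python3 - <<'E'
from h import *
crop('pics/w2.png','pics/w2a.png',225,140,305,250,5)
E
```

```text
(no output)
```

View pics/w2a.png

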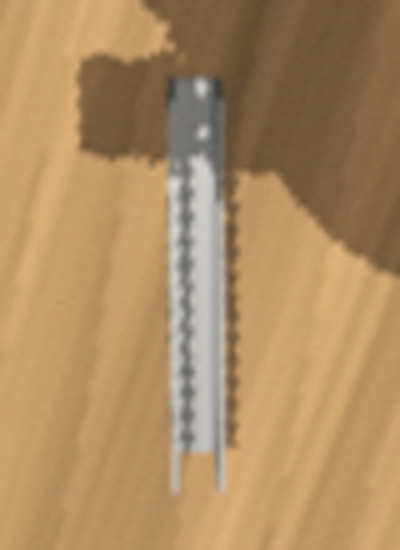

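```bash
python3 - <<'E'
from h import *
c=np.load('w2.npy',allow_pickle=True).item()
A=lambda x,y:(225+(x-2)/5,140+(y-2)/5)
p=[onz(c,A(*q),z) for q,z in (((170,493),.028),((226,493),.028),((166,97),.028),((225,97),.028),((180,453),0.002),((213,453),0.002),((168,78),0.0),((222,78),0))]
for q in p: print(q.round(4))
L=(p[0]+p[1])/2-(p[2]+p[3])/2; print(np.linalg.norm(L),np.degrees(np.arctan2(L[1],L[0])),np.linalg.norm(p[0]-p[1]),np.linalg.norm(p[2]-p[3]),(p[0]+p[1]+p[2]+p[3])/4)
b=((p[4]+p[5])-(p[6]+p[7]))/2;print(np.linalg.norm(b),(p[4]+p[5]+p[6]+p[7])/4)
E
```

```text
[ 0.6273 -0.2963  0.028 ]
[ 0.6407 -0.2919  0.028 ]
[ 0.5947 -0.2012  0.028 ]
[ 0.6077 -0.1969  0.028 ]
[ 0.63   -0.2957  0.002 ]
[ 0.6383 -0.2929  0.002 ]
[ 0.5954 -0.2018  0.    ]
[ 0.6081 -0.1976  0.    ]
0.10057645192303905 -70.97131033650757 0.014041092788029615 0.013736858894393156 [ 0.61760178 -0.24657442  0.028     ]
0.10000363751963995 [ 0.6179533  -0.24698861  0.001     ]
```

```bash
python3 -m handwheel '[[0.092,-0.185,-0.3,0.003],[0.092,-0.185,-0.6,0.003],[0.092,-0.185,-0.8,0.003],[0.092,-0.185,-0.8,0.003],[0.092,-0.185,-0.8,0.003],[0.092,-0.185,-0.8,0.003]]' 0.1 30
python3 - <<'E'
from h import *
c=ctrl.get_calibration('wrist'); im=ctrl.camera('wrist'); cv2.imwrite('pics/w3.png',im[:,:,::-1]); o=ctrl.get_obs(); print(o['tool_pos'],o['eef_rot'])
c=ctrl.get_calibration('wrist'); 
for z in (0.0,.028):
  for s in(-.05,.05): print(proj(c,[0.6178+s*np.cos(np.radians(109)),-0.2468+s*np.sin(np.radians(109)),z]))
E
```

```text
time_s: 3.55
tool_pos: [0.6182, -0.2448, 0.0777]
eef_rot: [0.579, 0.815, 0.001, -0.0]
ft_force: [0.6, 0.0, 0.7]
gripper_width: 0.449
[ 0.61926385 -0.24573125  0.0798704 ] [0.57937038 0.81506212 0.00151864 0.00118406]
[254.16334097 270.55535394]
[253.94944572 134.75704842]
[253.88270299 291.82480443]
[253.5966222  141.12753453]
```

View pics/w3.png

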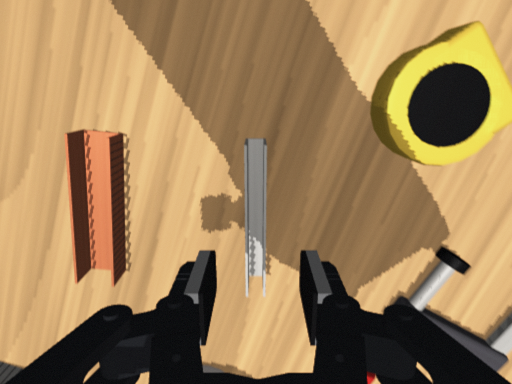

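```bash
python3 -m handwheel '[[-0.004,-0.007,-0.1,0],[-0.004,-0.007,-0.19,0],[-0.004,-0.007,-0.19,0],[-0.004,-0.007,-0.19,0]]' 
python3 -m handwheel '[[0,0,0,0],[0,0,0,0],[0,0,0,0],[0,0,0,0],[0,0,0,0]]' 1 30
```

```text
time_s: 4.0
tool_pos: [0.6199, -0.2475, 0.0353]
eef_rot: [0.579, 0.815, 0.002, 0.003]
ft_force: [-0.5, 0.1, 0.4]
gripper_width: 0.451
time_s: 4.5
tool_pos: [0.6199, -0.2475, 0.0354]
eef_rot: [0.579, 0.815, 0.002, 0.003]
ft_force: [0.0, 0.7, -0.3]
gripper_width: -0.002
```

```bash
python3 - <<'E'
from h import *
im=ctrl.camera('wrist'); cv2.imwrite('pics/w4.png',im[:,:,::-1]); o=ctrl.get_obs(); print(o)
im=ctrl.camera('scene'); cv2.imwrite('pics/s4.png',im[:,:,::-1])
crop('pics/s4.png','pics/s4a.png',180,220,310,340,4.5)
E
```

```text
{'time_s': 4.55, 'qpos': array([-0.13812103,  0.58649976,  0.61630555,  1.64281413, -0.38612703,
        1.02995916,  0.93485247]), 'qvel': array([-0.00066235,  0.00117485, -0.00022234,  0.00102439,  0.00108195,
       -0.00141797,  0.00033973]), 'joint_torque': array([-1.84906565e-02, -6.85214782e+01,  1.44688573e+01, -3.33684826e+01,
       -6.32448864e-03, -2.74931540e-02, -1.52001405e-03]), 'tool_pos': array([ 0.6198378 , -0.24745762,  0.03527691]), 'eef_rot': array([0.57905222, 0.81528353, 0.00217804, 0.00255997]), 'ft_force': array([-0.41983792, -0.20784618, -0.75410681]), 'torque': array([0.03325357, 0.02522938, 0.00188244]), 'gripper_width': -0.0018654896716132033}
```

View pics/w4.png

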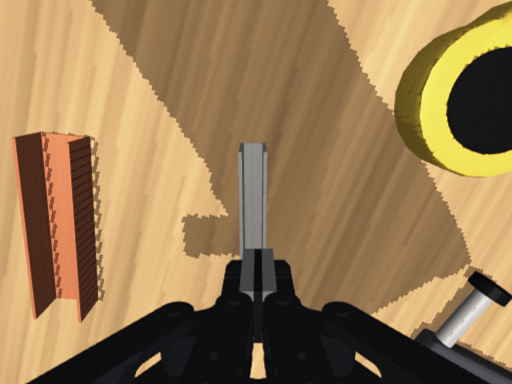

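View pics/s4a.png

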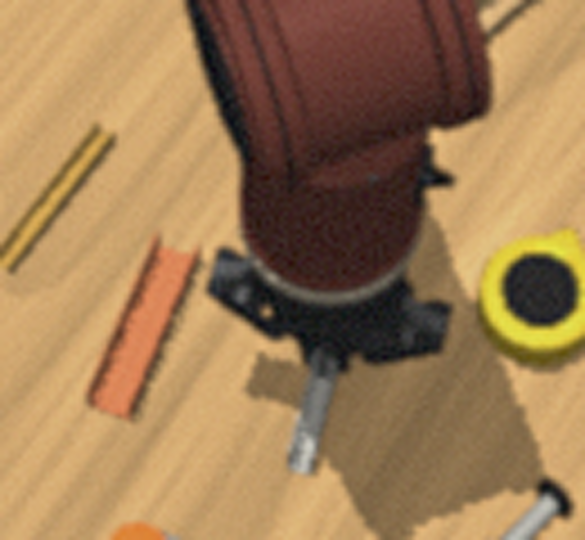

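```bash
python3 - <<'E'
from h import *
crop('pics/w4.png','pics/w4a.png',200,200,320,320,5)
E
```

```text
(no output)
```

View pics/w4a.png

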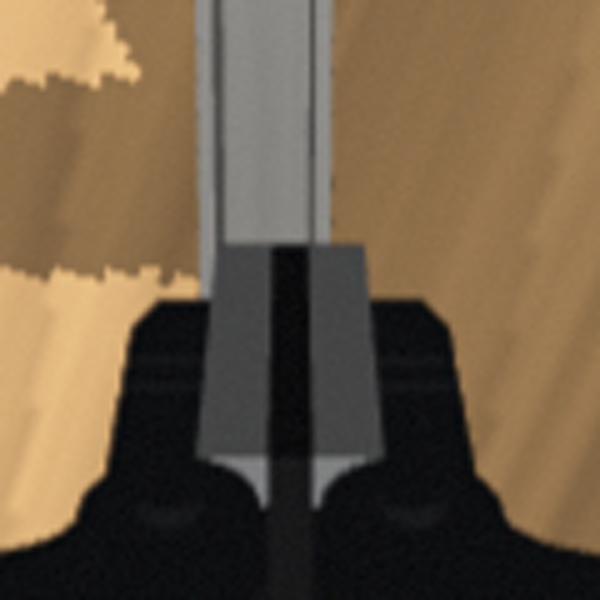

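```bash
python3 - <<'E'
from h import *
from scipy.spatial.transform import Rotation as R
c=ctrl.get_calibration('wrist'); o=ctrl.get_obs(); M=R.from_quat(o['eef_rot']).as_matrix()
for x in (-.011,0,.011):
  for z in (-.0,.017): print(x,z,proj(c,o['tool_pos']+M@[x,0,z]))
for x in (-.011,.011):print(proj(c,o['tool_pos']+M@[.011,x,.017]))
m=np.array([0.6178,-0.2468,0.028]);u=np.array([np.cos(np.radians(109)),np.sin(np.radians(109)),0])
print(proj(c,m+.05*u),proj(c,m-.05*u), proj(c,m), M)
E
```

```text
-0.011 -0.0 [256.67083438 281.30873061]
-0.011 0.017 [256.78492799 264.27615038]
0 -0.0 [256.61194033 261.08330512]
0 0.017 [256.73343866 245.54007355]
0.011 -0.0 [256.55057092 240.00779372]
0.011 0.017 [256.67998242 226.08827186]
[235.30087267 226.1141254 ]
[278.06306683 226.06241352]
[252.86614276 151.78368619] [253.20381144 335.37950961] [253.05025253 251.88709112] [[-3.29479550e-01  9.44139477e-01  6.62373721e-03]
 [ 9.44161331e-01  3.29482958e-01  6.01316756e-04]
 [-1.61468164e-03  6.45199811e-03 -9.99977882e-01]]
```

```bash
python3 - <<'E'
from h import *
from scipy.spatial.transform import Rotation as R
c=ctrl.get_calibration('scene'); o=ctrl.get_obs(); M=R.from_quat(o['eef_rot']).as_matrix()
for x in (-.011,.011):
  for z in (-.017,0,.017): p=proj(c,o['tool_pos']+M@[x,0,z]); print(x,z,(p-[180,220])*4.5)
m=np.array([0.6178,-0.2468,0.028]);u=np.array([np.cos(np.radians(109)),np.sin(np.radians(109)),0])
for s in (-.05,0,.05):print(s,(proj(c,m+s*u)-[180,220])*4.5)
im=cv2.imread('pics/s4.png')[280:330,235:270]; cv2.imwrite('pics/s4b.png',cv2.resize(im,None,fx=12,fy=12,interpolation=cv2.INTER_CUBIC))
E
```

```text
-0.011 -0.017 [325.13458787 372.30075571]
-0.011 0 [324.93761839 383.49620988]
-0.011 0.017 [324.74525563 394.4298254 ]
0.011 -0.017 [335.49277908 333.74357611]
0.011 0 [335.17637428 345.28125182]
0.011 0.017 [334.86729797 356.55169459]
-0.05 [303.24321539 454.34644072]
0 [327.3470125  366.03966981]
0.05 [350.40657276 281.55856932]
```

View pics/s4b.png

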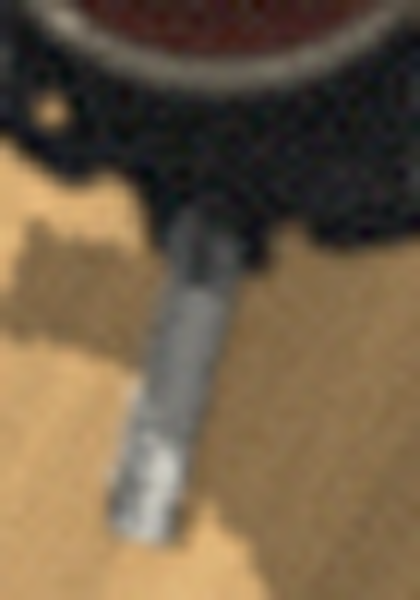

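```bash
python3 -m handwheel '[[0,0,0,0],[0,0,0,0],[0,0,0,0],[-0.006,0,-0.03,0],[-0.006,0,-0.06,0],[-0.006,0,-0.06,0],[-0.006,0,-0.06,0]]' 0.1 30
python3 - <<'E'
from h import *
o=ctrl.get_obs(); print(o['tool_pos'],o['eef_rot'],o['ft_force'])
im=ctrl.camera('wrist'); cv2.imwrite('pics/w5.png',im[:,:,::-1])
crop('pics/w5.png','pics/w5a.png',160,120,360,340,3)
E
```

```text
time_s: 5.3
tool_pos: [0.618, -0.2474, 0.0197]
eef_rot: [0.579, 0.815, 0.002, 0.002]
ft_force: [0.1, 0.3, 0.7]
gripper_width: 0.45
[ 0.61801924 -0.24736499  0.01966909] [0.57905796 0.81528127 0.00195155 0.00212875] [0.11541524 0.33745355 0.7305239 ]
```

View pics/w5a.png

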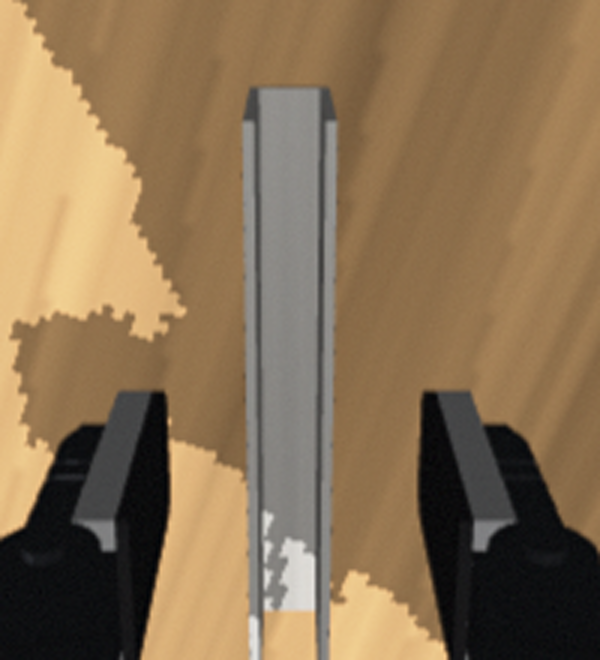

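```bash
python3 -m handwheel '[[0,0,-0.01,0],[0,0,-0.02,0]]' ; python3 -m handwheel '[[0,0,-0.01,0],[0,0,-0.02,0]]'; python3 -m handwheel '[[0,0,-0.01,0],[0,0,-0.02,0]]'
```

```text
time_s: 5.55
tool_pos: [0.6185, -0.2476, 0.0151]
eef_rot: [0.579, 0.815, 0.002, 0.003]
ft_force: [0.3, 0.4, -0.6]
gripper_width: 0.449
time_s: 5.75
tool_pos: [0.6185, -0.2475, 0.0099]
eef_rot: [0.579, 0.815, 0.002, 0.003]
ft_force: [-0.5, 0.1, -0.5]
gripper_width: 0.453
time_s: 5.95
tool_pos: [0.6184, -0.2475, 0.0046]
eef_rot: [0.579, 0.815, 0.002, 0.003]
ft_force: [-0.0, 0.5, -0.1]
gripper_width: 0.449
```

```bash
python3 -m handwheel '[[0,0,0,0],[0,0,0,0],[0,0,0,0],[0,0,0,0],[0,0,0,0]]' 1 30
python3 - <<'E'
from h import *
o=ctrl.get_obs(); print(o['tool_pos'],o['eef_rot'],o['ft_force'])
im=ctrl.camera('wrist'); cv2.imwrite('pics/w6.png',im[:,:,::-1])
crop('pics/w6.png','pics/w6a.png',160,120,360,340,3)
im=ctrl.camera('scene'); cv2.imwrite('pics/s6.png',im[:,:,::-1])
im=cv2.imread('pics/s6.png')[270:340,225:285]; cv2.imwrite('pics/s6b.png',cv2.resize(im,None,fx=8,fy=8,interpolation=cv2.INTER_CUBIC))
E
```

```text
time_s: 6.45
tool_pos: [0.6184, -0.2475, 0.0046]
eef_rot: [0.579, 0.815, 0.002, 0.003]
ft_force: [-1.1, -0.2, -0.7]
gripper_width: 0.144
[ 0.61841153 -0.24747135  0.00461369] [0.57905597 0.81528079 0.00217105 0.00258834] [-1.14755355 -0.23356982 -0.67317254]
```

View pics/w6a.png

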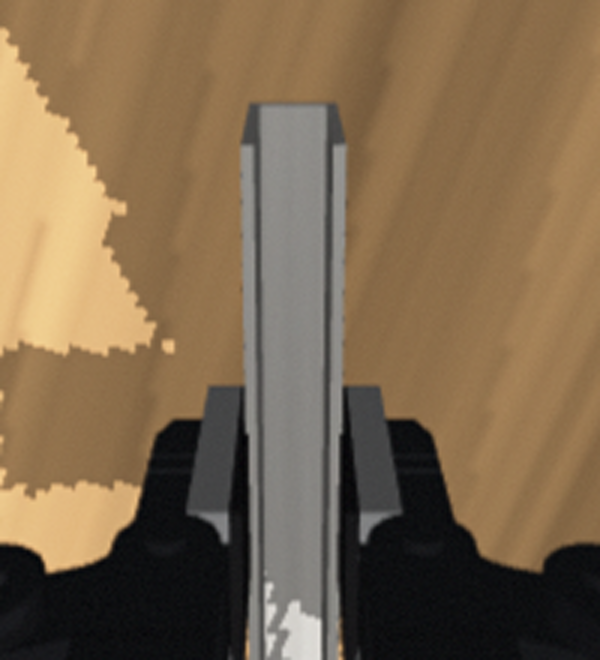

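View pics/s6b.png

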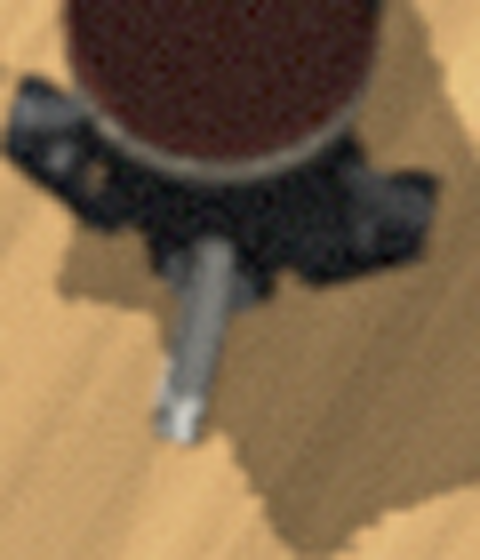

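```bash
python3 - <<'E'
from h import *
from scipy.spatial.transform import Rotation as R
c=ctrl.get_calibration('wrist'); o=ctrl.get_obs(); M=R.from_quat(o['eef_rot']).as_matrix()
A=lambda x,y:(160+(x-1)/3,120+(y-1)/3)
for q,z in (((249,103),.001),((336,103),.001),((242,144),.028),((346,144),.028)):
    p=onz(c,A(*q),z); print(p, M.T@(p-o['tool_pos']))
E
python3 -m handwheel '[[0,0,0.1,0],[0,0,0.3,0],[0,0,0.5,0],[0,0,0.7,0],[0,0,0.9,0],[0,0,1,0],[0,0,1,0]]'
```

```text
[ 0.59597016 -0.20132863  0.001     ] [ 0.05098887 -0.00602032  0.00346662]
[ 0.60807227 -0.19714228  0.001     ] [0.05095535 0.0067851  0.00355028]
[ 0.59607259 -0.20129548  0.028     ] [ 0.05093966 -0.00573643 -0.02353205]
[ 0.60810251 -0.1971371   0.028     ] [ 0.05090351  0.0069916  -0.0234489 ]
time_s: 7.25
tool_pos: [0.6199, -0.2486, 0.2595]
eef_rot: [0.579, 0.815, 0.003, 0.006]
ft_force: [0.4, -0.8, -0.9]
gripper_width: 0.144
```

```bash
python3 -m handwheel '[[-0.2,0.2,0,-0.05],[-0.37,0.4,0,-0.1],[-0.37,0.6,0,-0.15],[-0.37,0.8,0,-0.18],[-0.37,1,0,-0.18],[-0.37,1,0,-0.18],[-0.37,1,0,-0.18],[-0.37,1,0,-0.18]]'
python3 - <<'E'
from h import *
o=ctrl.get_obs(); print(o['tool_pos'],o['eef_rot'],o['ft_force'])
c=ctrl.get_calibration('wrist'); im=ctrl.camera('wrist'); cv2.imwrite('pics/w7.png',im[:,:,::-1]); np.save('w7.npy',c,allow_pickle=True)
im=ctrl.camera('scene'); cv2.imwrite('pics/s7.png',im[:,:,::-1])
crop('pics/s7.png','pics/s7b.png',225,110,355,250,4)
E
```

```text
time_s: 8.05
tool_pos: [0.5269, 0.0028, 0.2587]
eef_rot: [0.782, 0.623, 0.001, 0.006]
ft_force: [0.5, -1.2, -0.5]
gripper_width: 0.141
[0.52689742 0.00282909 0.25867486] [0.78243997 0.62269206 0.00109034 0.00641081] [ 0.47761194 -1.24289995 -0.49328546]
```

View pics/w7.png

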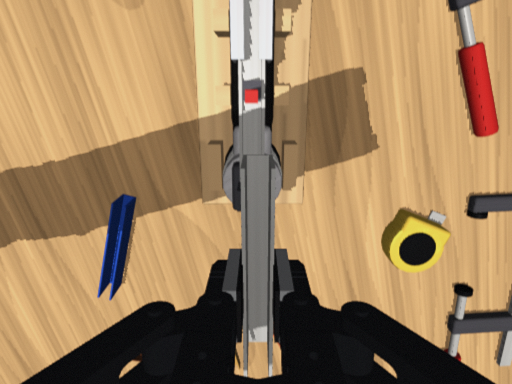

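View pics/s7b.png

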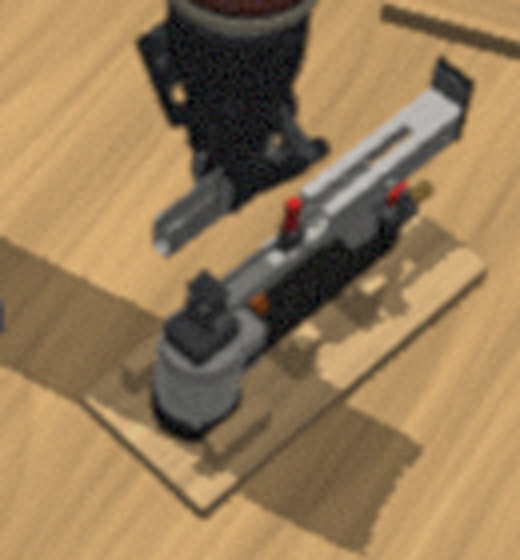

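```bash
python3 - <<'E'
from h import *
from scipy.spatial.transform import Rotation as R
c=np.load('w7.npy',allow_pickle=True).item(); o=ctrl.get_obs(); M=R.from_quat(o['eef_rot']).as_matrix(); print(M.round(4))
im=cv2.imread('pics/w7.png'); hsv=cv2.cvtColor(im,cv2.COLOR_BGR2HSV)
m=((hsv[...,0]<8)|(hsv[...,0]>172))&(hsv[...,1]>170)&(hsv[...,2]>150); m[:, :200]=0; m[:,300:]=0
ys,xs=np.nonzero(m); print(xs.min(),xs.max(),ys.min(),ys.max(),len(xs))
t=onz(c,(xs.mean(),ys.mean()),.184); print('tab top mid',t); tf=onz(c,(xs.mean(),ys.max()+.5),.184)
O=np.array([.5481,.1064]); u=np.array([-.2267,-.974]); v=np.array([.974,-.2267])
print('tabfront s,y',(tf[:2]-O)@u,(tf[:2]-O)@v)
crop('pics/w7.png','pics/w7a.png',200,0,310,150,5); crop('pics/w7.png','pics/w7b.png',200,140,310,290,5)
E
```

```text
[[ 0.2293  0.9733  0.0102]
 [ 0.9733 -0.2292 -0.009 ]
 [-0.0065  0.012  -0.9999]]
245 257 90 101 153
tab top mid [0.54084032 0.07559753 0.184     ]
tabfront s,y 0.03522749334815617 -0.00010695256208360483
```

View pics/w7a.png

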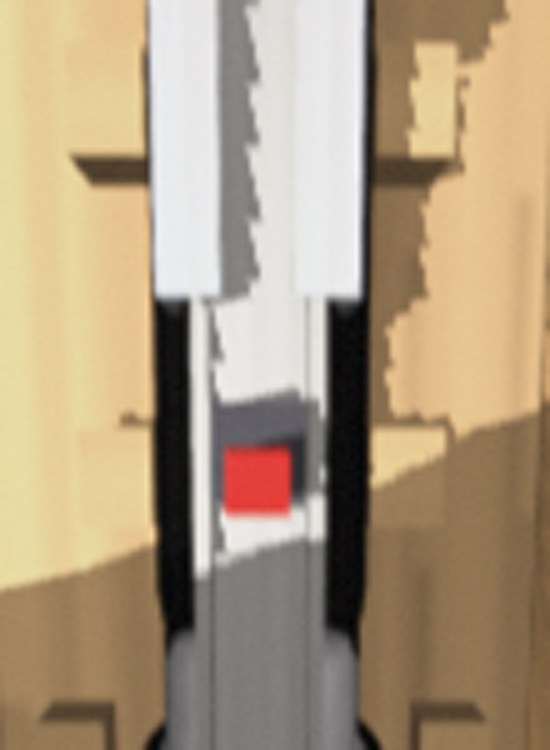

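View pics/w7b.png

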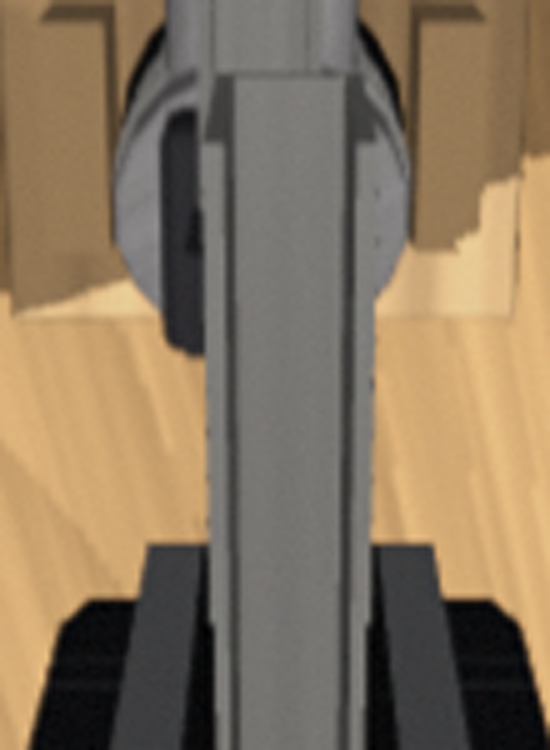

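```bash
python3 - <<'E'
from h import *
from scipy.spatial.transform import Rotation as R
c=np.load('w7.npy',allow_pickle=True).item()
O=np.array([.5481,.1064]); u=np.array([-.2267,-.974]); v=np.array([.974,-.2267])
A=lambda x,y:(200+(x-2)/5,0+(y-2)/5); B=lambda x,y:(200+(x-2)/5,140+(y-2)/5)
for n,F,xl,xr,y,z in (('wall',A,189,328,310,.14),('wall',A,194,327,600,.14),('rail',A,150,373,5,.162),('rail',A,156,365,290,.162),('railfront',A,156,365,298,.162),('stkbot',B,217,359,73,.2541),('sticktop',B,204,376,140,.2821),('sticktop',B,213,368,560,.2821)):
    l,r=onz(c,F(xl,y),z),onz(c,F(xr,y),z); m=(l+r)[:2]/2-O; print(n,'w',np.linalg.norm(l-r).round(4),'s',(m@u).round(4),'y',(m@v).round(4))
E
```

```text
wall w 0.0199 s 0.0096 y -0.0001
wall w 0.02 s 0.0503 y -0.0
rail w 0.0279 s -0.0245 y 0.0006
rail w 0.0274 s 0.0085 y 0.0003
railfront w 0.0274 s 0.0095 y 0.0003
stkbot w 0.0126 s 0.0546 y 0.003
sticktop w 0.0126 s 0.0542 y 0.0029
sticktop w 0.0123 s 0.0883 y 0.003
```

```bash
python3 -m handwheel '[[-0.012,0.003,-0.1,0],[-0.012,0.003,-0.2,0],[-0.012,0.003,-0.28,0],[-0.012,0.003,-0.324,0],[-0.012,0.003,-0.324,0],[-0.012,0.003,-0.324,0]]'
python3 - <<'E'
from h import *
o=ctrl.get_obs(); print(o['tool_pos'],o['eef_rot'],o['ft_force'])
O=np.array([.5481,.1064]); u=np.array([-.2267,-.974]); v=np.array([.974,-.2267])
print((o['tool_pos'][:2]-O)@u,(o['tool_pos'][:2]-O)@v)
c=ctrl.get_calibration('wrist'); im=ctrl.camera('wrist'); cv2.imwrite('pics/w8.png',im[:,:,::-1]); np.save('w8.npy',c,allow_pickle=True)
crop('pics/w8.png','pics/w8a.png',190,0,330,150,5)
E
```

```text
time_s: 8.75
tool_pos: [0.5246, 0.0, 0.1787]
eef_rot: [0.784, 0.62, 0.001, 0.007]
ft_force: [0.2, 0.5, -0.3]
gripper_width: 0.141
[5.24616253e-01 2.31108150e-05 1.78662885e-01] [0.78435358 0.62027326 0.00130634 0.00698809] [ 0.17939639  0.52345697 -0.33591346]
0.10893485540916327 0.0012424716380035712
```

View pics/w8.png

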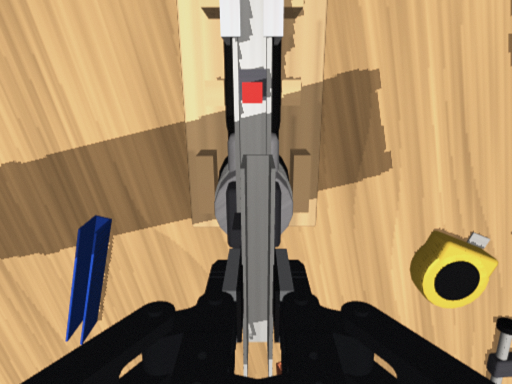

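```bash
python3 -m handwheel '[[0.002,0.03,0,0],[0.008,0.06,0,0],[0.014,0.09,0,0],[0.02,0.12,0,0],[0.026,0.15,0,0],[0.032,0.17,0,0],[0.032,0.17,0,0]]'
python3 - <<'E'
from h import *
o=ctrl.get_obs(); print(o['tool_pos'],o['eef_rot'],o['ft_force'])
O=np.array([.5481,.1064]); u=np.array([-.2267,-.974]); v=np.array([.974,-.2267])
print((o['tool_pos'][:2]-O)@u,(o['tool_pos'][:2]-O)@v)
c=ctrl.get_calibration('wrist'); im=ctrl.camera('wrist'); cv2.imwrite('pics/w9.png',im[:,:,::-1]); np.save('w9.npy',c,allow_pickle=True)
E
```

```text
time_s: 9.5
tool_pos: [0.533, 0.0436, 0.179]
eef_rot: [0.784, 0.621, 0.002, 0.007]
ft_force: [0.5, -3.1, 0.9]
gripper_width: 0.14
[0.53300427 0.04356403 0.17896298] [0.78389878 0.62084549 0.00156685 0.00714975] [ 0.52478319 -3.10619396  0.89808027]
0.06462443525519554 -0.00045833080259282587
```

View pics/w9.png

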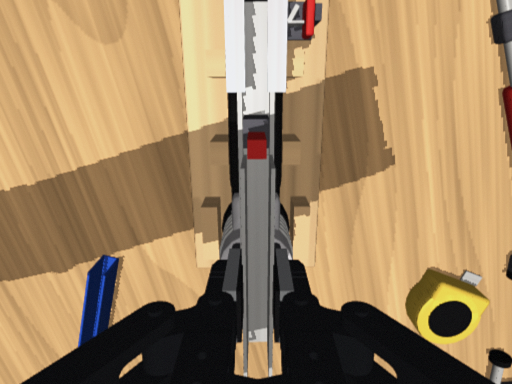

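```bash
python3 -m handwheel '[[0.006,0.025,0,0],[0.012,0.05,0,0],[0.017,0.073,0,0],[0.017,0.073,0,0],[0.017,0.073,0,0]]'
python3 - <<'E'
from h import *
o=ctrl.get_obs(); print(o['tool_pos'],o['eef_rot'],o['ft_force'])
O=np.array([.5481,.1064]); u=np.array([-.2267,-.974]); v=np.array([.974,-.2267])
print((o['tool_pos'][:2]-O)@u,(o['tool_pos'][:2]-O)@v)
c=ctrl.get_calibration('wrist'); im=ctrl.camera('wrist'); cv2.imwrite('pics/w10.png',im[:,:,::-1]); np.save('w10.npy',c,allow_pickle=True)
crop('pics/w10.png','pics/w10a.png',190,60,330,210,5)
im=ctrl.camera('scene'); cv2.imwrite('pics/s10.png',im[:,:,::-1])
crop('pics/s10.png','pics/s10b.png',235,120,345,230,6)
E
```

```text
time_s: 10.05
tool_pos: [0.5371, 0.0614, 0.1789]
eef_rot: [0.784, 0.621, 0.001, 0.007]
ft_force: [-0.1, -4.1, 0.4]
gripper_width: 0.146
[0.5371494  0.06140831 0.17888553] [0.78398842 0.62073247 0.00148456 0.00715206] [-0.14275443 -4.10298505  0.35036527]
0.04630440547101063 -0.0004662708902821953
```

View pics/w10a.png

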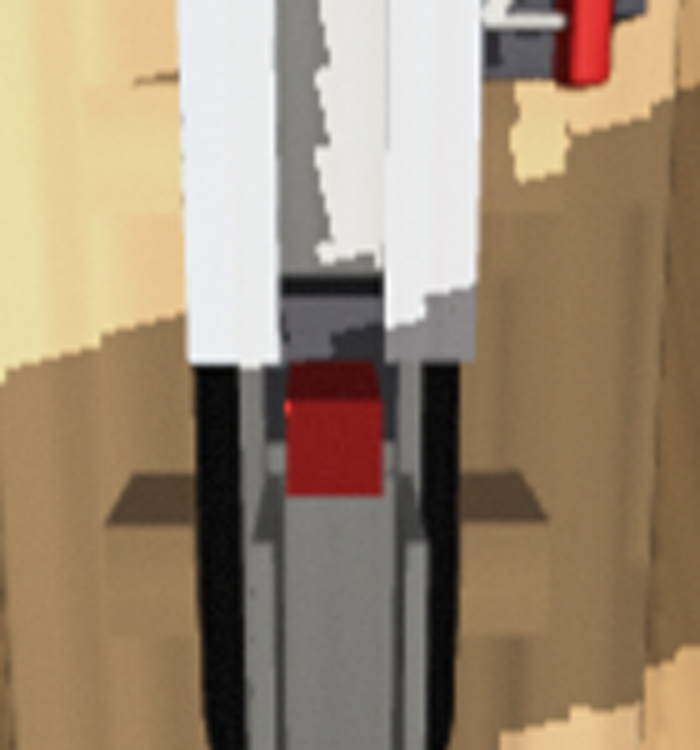

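View pics/s10b.png

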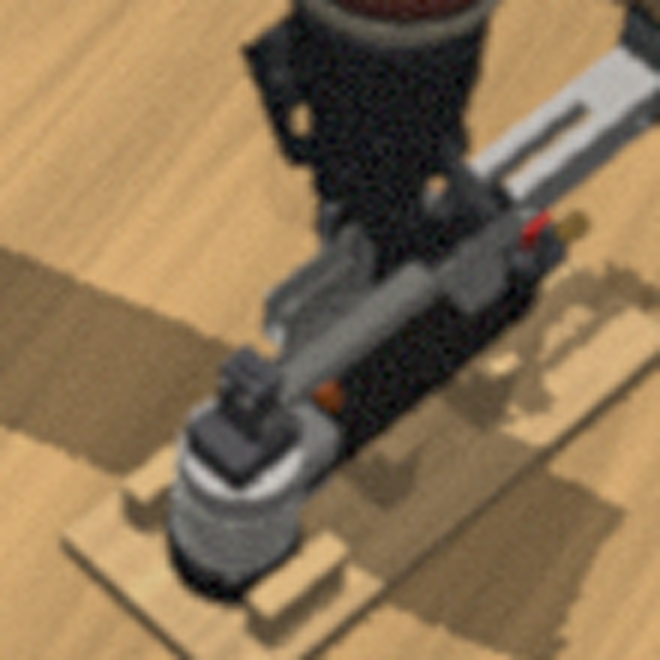

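```bash
python3 - <<'E'
from h import *
c=np.load('w10.npy',allow_pickle=True).item()
O=np.array([.5481,.1064]); u=np.array([-.2267,-.974]); v=np.array([.974,-.2267])
B=lambda x,y:(190+(x-2)/5,60+(y-2)/5)
for n,xl,xr,y,z in (('railfront',187,476,362,.162),('tabfront',287,383,495,.184),('walls',240,424,420,.14),('sticktop',248,428,540,.2021),('sticktop',248,436,740,.2021)):
    l,r=onz(c,B(xl,y),z),onz(c,B(xr,y),z); m=(l+r)[:2]/2-O; print(n,'w',np.linalg.norm(l-r).round(4),'s',(m@u).round(4),'y',(m@v).round(4))
E
```

```text
railfront w 0.0272 s -0.0129 y -0.0004
tabfront w 0.008 s -0.0047 y -0.0004
walls w 0.0198 s -0.0039 y -0.0003
sticktop w 0.0132 s -0.0051 y -0.0003
sticktop w 0.0143 s 0.0105 y -0.0001
```

```bash
python3 -m handwheel '[[0,0,-0.02,0],[0,0,-0.04,0],[0,0,-0.06,0],[0,0,-0.08,0],[0,0,-0.1,0],[0,0,-0.12,0],[0,0,-0.12,0]]'
python3 - <<'E'
from h import *
o=ctrl.get_obs(); print(o['tool_pos'],o['eef_rot'],o['ft_force'])
O=np.array([.5481,.1064]); u=np.array([-.2267,-.974]); v=np.array([.974,-.2267])
print((o['tool_pos'][:2]-O)@u,(o['tool_pos'][:2]-O)@v)
c=ctrl.get_calibration('wrist'); im=ctrl.camera('wrist'); cv2.imwrite('pics/w11.png',im[:,:,::-1]); np.save('w11.npy',c,allow_pickle=True)
crop('pics/w11.png','pics/w11a.png',190,60,330,210,5)
E
```

```text
time_s: 10.85
tool_pos: [0.5366, 0.0609, 0.148]
eef_rot: [0.784, 0.62, 0.001, 0.007]
ft_force: [-0.1, -3.8, -3.0]
gripper_width: 0.143
[0.53661856 0.06090546 0.1479506 ] [0.78417683 0.62049738 0.00083305 0.00700066] [-0.13760628 -3.7586648  -2.98150088]
0.04691452418105916 -0.0008693087791925058
```

View pics/w11a.png

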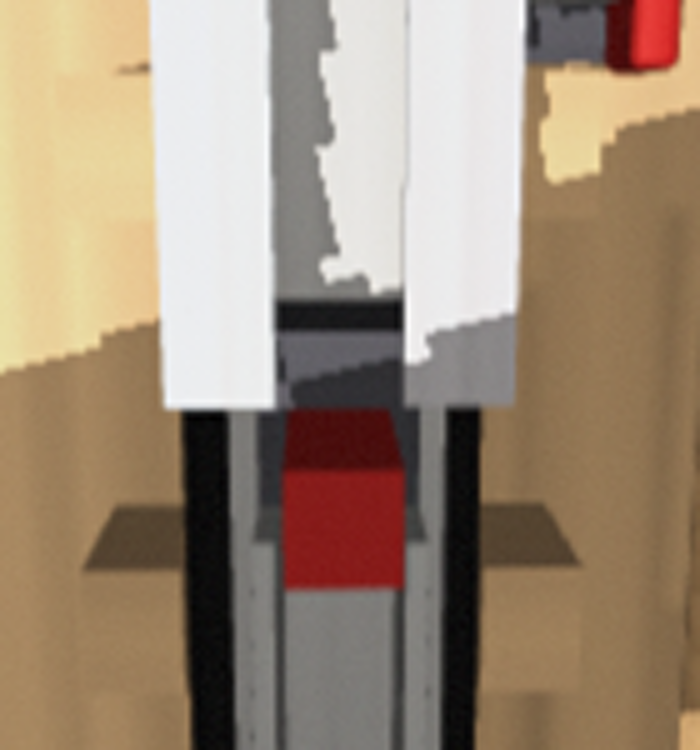

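```bash
python3 - <<'E'
from h import *
c=np.load('w11.npy',allow_pickle=True).item()
O=np.array([.5481,.1064]); u=np.array([-.2267,-.974]); v=np.array([.974,-.2267])
B=lambda x,y:(190+(x-2)/5,60+(y-2)/5)
for n,xl,xr,y,z in (('railfront',164,516,408,.162),('tabfront',284,404,588,.184),('walls',229,446,460,.14),('sticktail',253,427,542,.171)):
    l,r=onz(c,B(xl,y),z),onz(c,B(xr,y),z); m=(l+r)[:2]/2-O; print(n,'w',np.linalg.norm(l-r).round(4),'s',(m@u).round(4),'y',(m@v).round(4))
crop('pics/w11.png','pics/w11b.png',210,150,310,300,5)
E
```

```text
railfront w 0.0271 s -0.0128 y -0.0003
tabfront w 0.008 s -0.0043 y -0.0004
walls w 0.0196 s -0.0047 y -0.0003
sticktail w 0.0128 s -0.0044 y -0.0005
```

View pics/w11b.png

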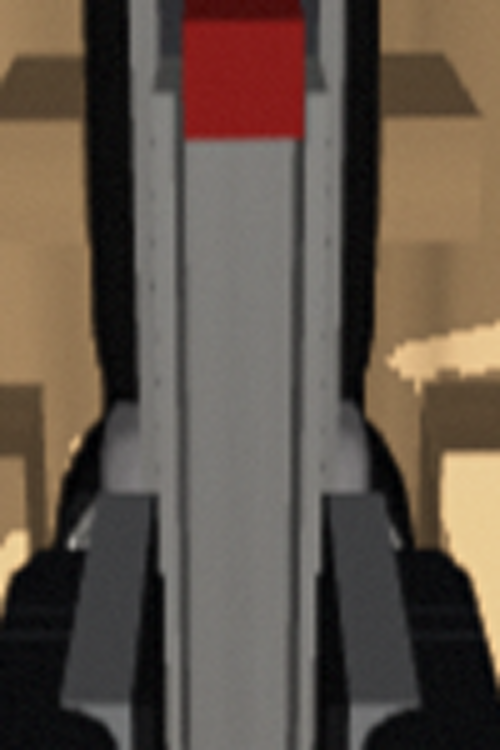

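```bash
python3 -m handwheel '[[0,0,-0.01,0],[0,0,-0.02,0],[0,0,-0.03,0],[0,0,-0.03,0]]'; python3 -m handwheel '[[0,0,-0.01,0],[0,0,-0.016,0],[0,0,-0.016,0]]'
```

```text
time_s: 11.3
tool_pos: [0.5365, 0.0608, 0.1404]
eef_rot: [0.784, 0.62, 0.001, 0.007]
ft_force: [0.5, -4.6, 0.2]
gripper_width: 0.142
time_s: 11.6
tool_pos: [0.5365, 0.0608, 0.1362]
eef_rot: [0.784, 0.62, 0.001, 0.007]
ft_force: [-0.7, -4.6, 0.8]
gripper_width: 0.144
```

```bash
python3 -m handwheel '[[0,0,-0.005,0],[0,0,-0.005,0]]';python3 -m handwheel '[[0,0,-0.004,0],[0,0,-0.004,0]]';python3 -m handwheel '[[0,0,-0.004,0],[0,0,-0.004,0]]'
```

```text
time_s: 11.8
tool_pos: [0.5366, 0.0608, 0.1352]
eef_rot: [0.784, 0.62, 0.001, 0.007]
ft_force: [-1.3, -4.0, 4.0]
gripper_width: 0.142
time_s: 12.0
tool_pos: [0.5367, 0.0608, 0.1351]
eef_rot: [0.784, 0.62, 0.001, 0.007]
ft_force: [-5.0, -4.9, 12.0]
gripper_width: 0.145
time_s: 12.2
tool_pos: [0.5367, 0.0609, 0.1351]
eef_rot: [0.784, 0.62, 0.001, 0.006]
ft_force: [-6.2, -4.3, 12.8]
gripper_width: 0.146
```

```bash
python3 -m handwheel '[[0,0,0.003,0],[-0.003,-0.012,0.003,0],[-0.006,-0.024,0.003,0],[-0.01,-0.04,0.003,0],[-0.01,-0.04,0.003,0]]'
python3 - <<'E'
from h import *
o=ctrl.get_obs(); print(o['tool_pos'],o['eef_rot'],o['ft_force'])
O=np.array([.5481,.1064]); u=np.array([-.2267,-.974]); v=np.array([.974,-.2267])
print((o['tool_pos'][:2]-O)@u,(o['tool_pos'][:2]-O)@v)
E
```

```text
time_s: 12.7
tool_pos: [0.5339, 0.05, 0.1357]
eef_rot: [0.784, 0.62, 0.001, 0.006]
ft_force: [-1.4, -4.6, -0.9]
gripper_width: 0.146
[0.53389229 0.04997124 0.13565803] [0.7844809  0.62011839 0.00085805 0.00649269] [-1.35303936 -4.55600792 -0.88769872]
0.05818249685381297 -0.001045906868113286
```

```bash
python3 -m handwheel '[[0,0,0,0],[0,0,0,0],[0,0,0,0],[0,0,0,0],[0,0,0,0]]' 0.4
python3 - <<'E'
from h import *
c=ctrl.get_calibration('wrist'); im=ctrl.camera('wrist'); cv2.imwrite('pics/w12.png',im[:,:,::-1]); np.save('w12.npy',c,allow_pickle=True)
crop('pics/w12.png','pics/w12a.png',190,60,330,210,5)
E
```

```text
time_s: 13.2
tool_pos: [0.534, 0.0503, 0.1357]
eef_rot: [0.784, 0.62, 0.001, 0.006]
ft_force: [-0.5, -0.0, 0.7]
gripper_width: 0.297
```

View pics/w12a.png

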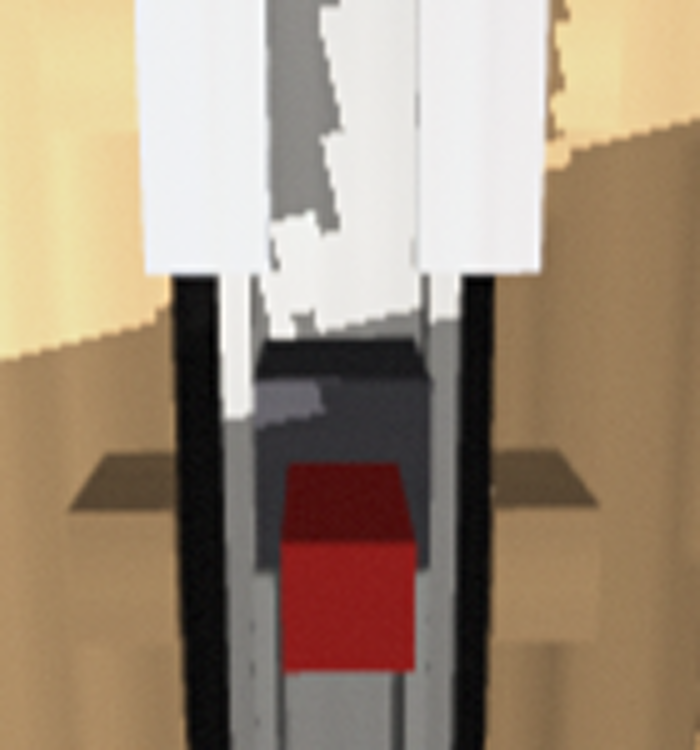

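View pics/w12.png

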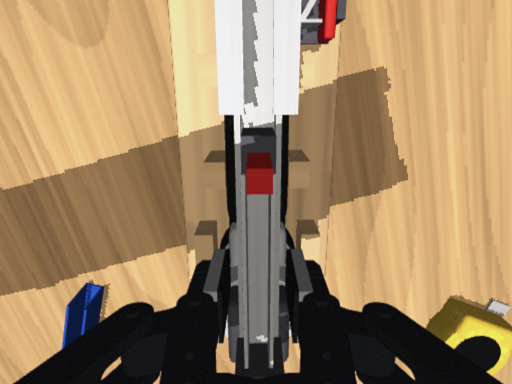

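```bash
python3 - <<'E'
from h import *
c=np.load('w12.npy',allow_pickle=True).item()
O=np.array([.5481,.1064]); u=np.array([-.2267,-.974]); v=np.array([.974,-.2267])
B=lambda x,y:(190+(x-2)/5,60+(y-2)/5)
for n,xl,xr,y,z in (('railfront',145,542,272,.162),('tabfront',283,414,671,.184),('block front',255,430,572,.158),('walls',220,460,400,.14)):
    l,r=onz(c,B(xl,y),z),onz(c,B(xr,y),z); m=(l+r)[:2]/2-O; print(n,'w',np.linalg.norm(l-r).round(4),'s',(m@u).round(4),'y',(m@v).round(4))
E
```

```text
railfront w 0.0271 s -0.013 y -0.0003
tabfront w 0.0079 s 0.0086 y -0.0004
block front w 0.013 s 0.0091 y -0.0004
walls w 0.0198 s -0.0009 y -0.0004
```

```bash
python3 -m handwheel '[[0,0,0.05,0],[0,0,0.2,0],[0,0,0.4,0],[0,0,0.5,0],[0,0,0.5,0]]' 0.4
python3 - <<'E'
from h import *
o=ctrl.get_obs(); print(o['tool_pos'],o['eef_rot'],o['ft_force'])
c=ctrl.get_calibration('wrist'); im=ctrl.camera('wrist'); cv2.imwrite('pics/w13.png',im[:,:,::-1]); np.save('w13.npy',c,allow_pickle=True)
crop('pics/w13.png','pics/w13a.png',195,60,315,270,3)
im=ctrl.camera('scene'); cv2.imwrite('pics/s13.png',im[:,:,::-1])
crop('pics/s13.png','pics/s13b.png',235,120,345,230,6)
E
```

```text
time_s: 13.75
tool_pos: [0.536, 0.0502, 0.2657]
eef_rot: [0.785, 0.62, 0.004, 0.008]
ft_force: [-0.0, -0.4, -1.1]
gripper_width: 0.297
[0.53600112 0.05019762 0.26569714] [0.7845344  0.62002314 0.00444193 0.00757296] [-0.02679865 -0.41795261 -1.07821462]
```

View pics/w13.png

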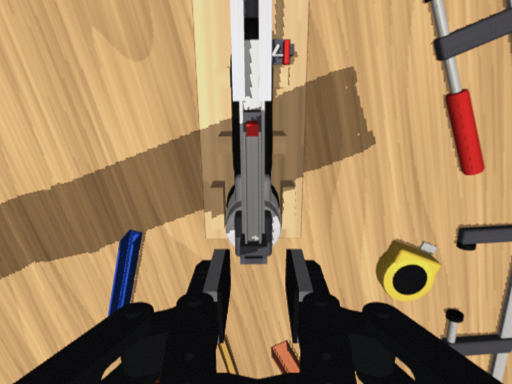

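View pics/s13b.png

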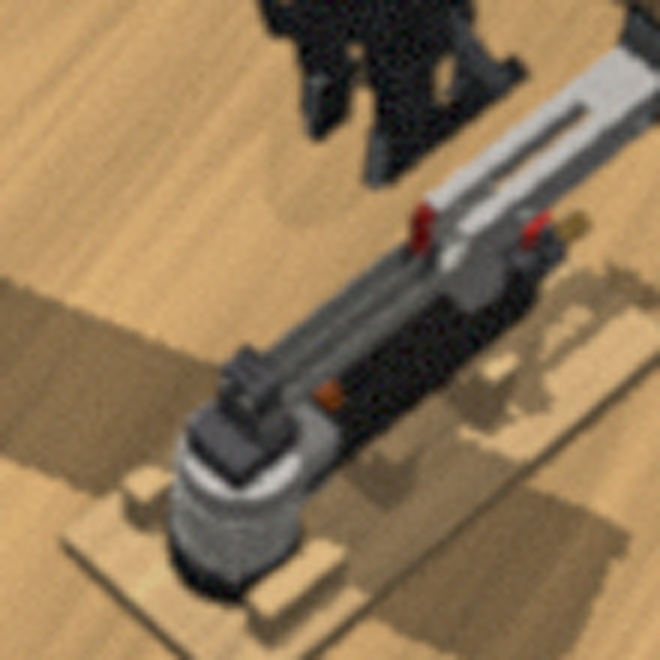

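```bash
python3 -m handwheel '[[0.05,0.2,0,0],[0.1,0.4,0,0],[0.14,0.6,0,0],[0.18,0.8,0,0],[0.216,0.946,0,0],[0.216,0.946,0,0],[0.216,0.946,0,0],[0.216,0.946,0,0]]' 1 30
python3 - <<'E'
from h import *
o=ctrl.get_obs(); print(o['tool_pos'],o['eef_rot'],o['ft_force'])
c=ctrl.get_calibration('wrist'); im=ctrl.camera('wrist'); cv2.imwrite('pics/w14.png',im[:,:,::-1]); np.save('w14.npy',c,allow_pickle=True)
E
```

```text
time_s: 14.65
tool_pos: [0.5881, 0.285, 0.2608]
eef_rot: [0.785, 0.619, 0.001, 0.007]
ft_force: [0.7, 0.2, 0.2]
gripper_width: 0.005
[0.58813882 0.28502663 0.26078571] [0.78497177 0.61949297 0.00085987 0.00685862] [0.65953392 0.16933261 0.21009281]
```

View pics/w14.png

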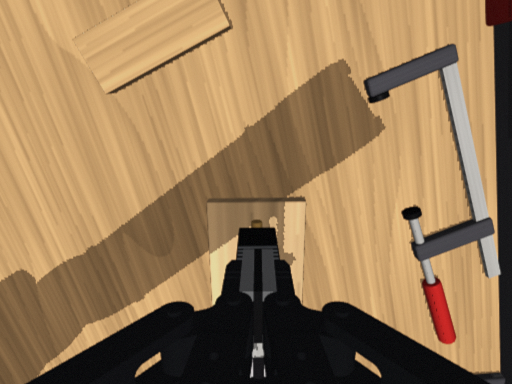

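```bash
python3 - <<'E'
from h import *
c=np.load('w14.npy',allow_pickle=True).item(); o=ctrl.get_obs()
O=np.array([.5481,.1064]); u=np.array([-.2267,-.974]); v=np.array([.974,-.2267])
print((o['tool_pos'][:2]-O)@u,(o['tool_pos'][:2]-O)@v)
for z in (.14,.16,.19):
  for y in (-.016,.016): print(z,y,proj(c,np.r_[O-.144*u+y*v,z]))
crop('pics/w14.png','pics/w14a.png',190,180,330,330,5)
E
```

```text
-0.18289035641055898 -0.0013397419097429884
0.14 -0.016 [238.75462764 233.4276028 ]
0.14 0.016 [276.58766678 232.99549446]
0.16 -0.016 [237.72373477 243.80480252]
0.16 0.016 [278.18864199 243.33269922]
0.19 -0.016 [235.87693915 262.39506283]
0.19 0.016 [281.0562137  261.84808642]
```

View pics/w14a.png

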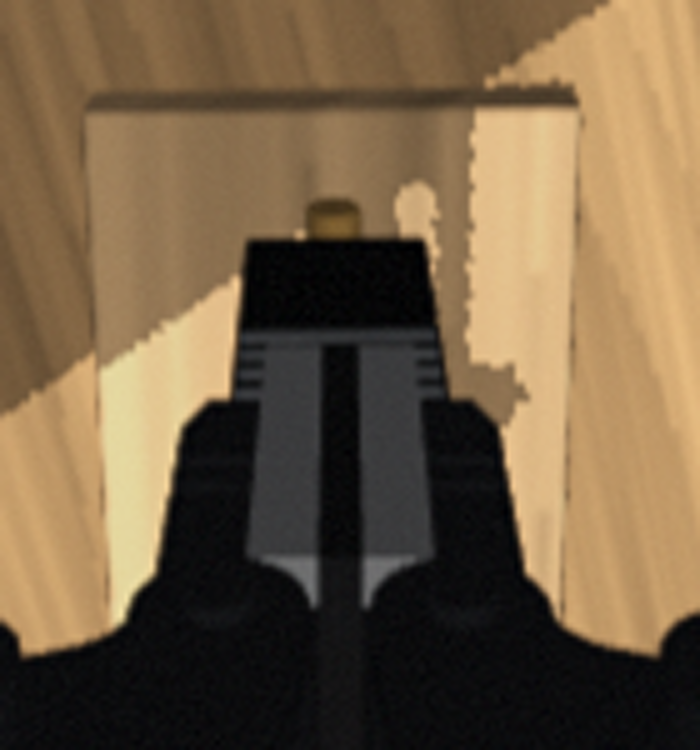

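```bash
python3 -m handwheel '[[0.005,0,-0.15,0],[0.005,0,-0.3,0],[0.005,0,-0.41,0],[0.005,0,-0.41,0],[0.005,0,-0.41,0]]' 1 30
python3 -m handwheel '[[-0.006,-0.027,0,0],[-0.012,-0.054,0,0],[-0.017,-0.076,0,0],[-0.017,-0.076,0,0]]'
python3 - <<'E'
from h import *
c=ctrl.get_calibration('wrist'); o=ctrl.get_obs()
O=np.array([.5481,.1064]); u=np.array([-.2267,-.974]); v=np.array([.974,-.2267])
print((o['tool_pos'][:2]-O)@u,(o['tool_pos'][:2]-O)@v)
im=ctrl.camera('wrist'); cv2.imwrite('pics/w15.png',im[:,:,::-1]); crop('pics/w15.png','pics/w15a.png',190,180,330,330,5)
E
```

```text
time_s: 15.2
tool_pos: [0.5898, 0.2838, 0.1598]
eef_rot: [0.786, 0.619, 0.001, 0.007]
ft_force: [-0.2, 0.1, 0.3]
gripper_width: 0.001
time_s: 15.6
tool_pos: [0.586, 0.2634, 0.1607]
eef_rot: [0.786, 0.618, 0.002, 0.007]
ft_force: [-0.5, 0.0, 0.0]
gripper_width: -0.002
-0.1615361238861055 0.00128731226636549
```

View pics/w15a.png

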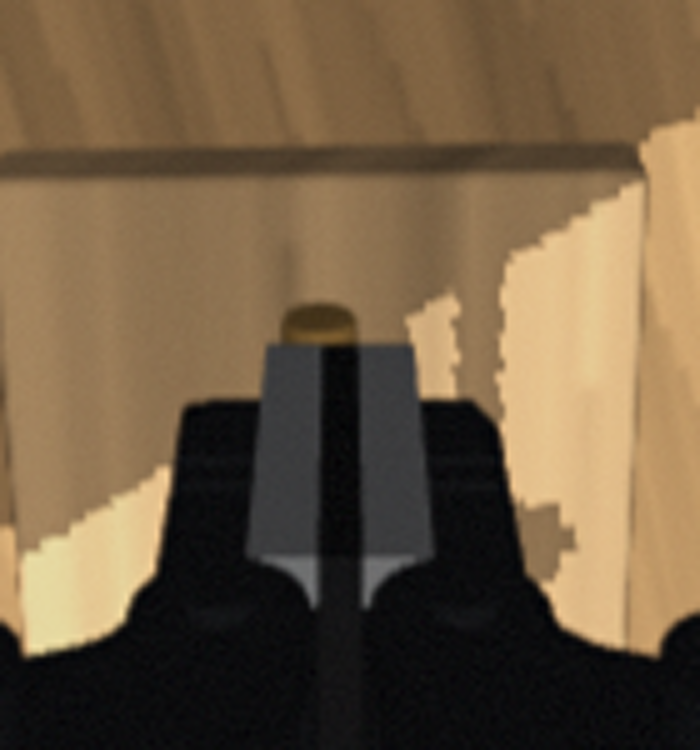

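```bash
python3 -m handwheel '[[-0.008,-0.02,0,0],[-0.014,-0.044,0,0],[-0.02,-0.068,0,0],[-0.026,-0.092,0,0],[-0.032,-0.116,0,0],[-0.037,-0.135,0,0],[-0.037,-0.135,0,0]]'
cat > st.py <<'E'
from h import *
o=ctrl.get_obs()
O=np.array([.5481,.1064]); u=np.array([-.2267,-.974]); v=np.array([.974,-.2267])
print('s,y',((o['tool_pos'][:2]-O)@u).round(4),((o['tool_pos'][:2]-O)@v).round(4),'F along',(o['ft_force'][:2]@u).round(1),o['tool_pos'][2])
E
python3 st.py
```

```text
time_s: 16.35
tool_pos: [0.5768, 0.2311, 0.1606]
eef_rot: [0.786, 0.619, 0.003, 0.007]
ft_force: [2.4, 3.3, -1.7]
gripper_width: -0.0
s,y -0.1279 -0.0003 F along -3.7 0.16059264576374302
```

```bash
python3 -m handwheel '[[-0.006,-0.026,0,0],[-0.012,-0.052,0,0],[-0.018,-0.078,0,0],[-0.024,-0.104,0,0],[-0.03,-0.13,0,0],[-0.036,-0.156,0,0],[-0.036,-0.156,0,0]]'
python3 st.py
python3 - <<'E'
from h import *
im=ctrl.camera('wrist'); cv2.imwrite('pics/w16.png',im[:,:,::-1])
im=ctrl.camera('scene'); cv2.imwrite('pics/s16.png',im[:,:,::-1]); crop('pics/s16.png','pics/s16b.png',235,120,345,230,6)
E
```

```text
time_s: 17.05
tool_pos: [0.5679, 0.1931, 0.1607]
eef_rot: [0.785, 0.619, 0.004, 0.006]
ft_force: [3.4, 3.5, -3.3]
gripper_width: -0.001
s,y -0.0889 -0.0004 F along -4.2 0.16066042445504444
```

View pics/s16b.png

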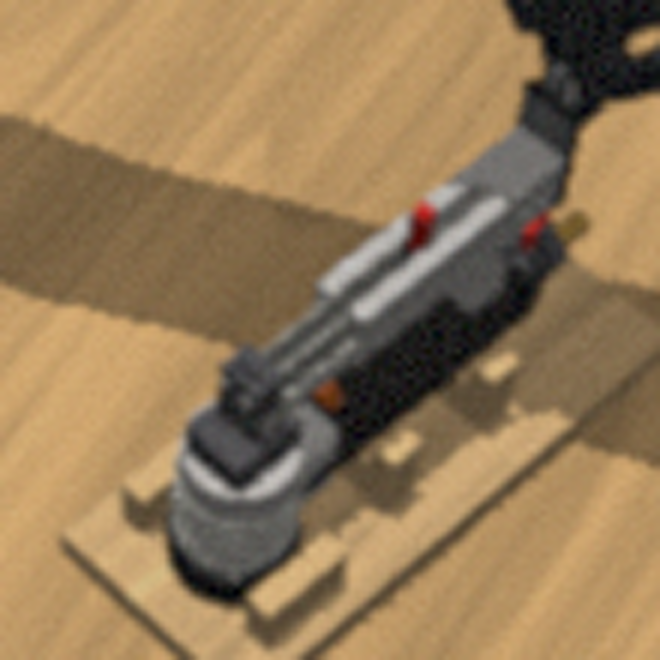

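View pics/w16.png

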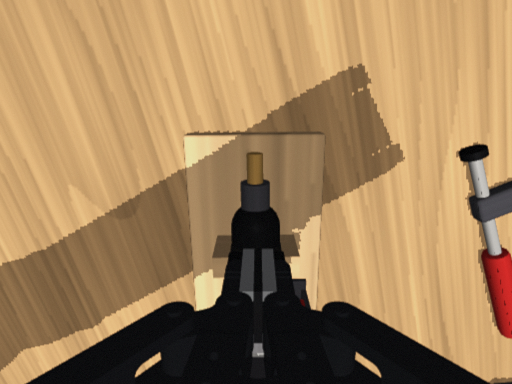

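```bash
python3 -m handwheel '[[-0.003,-0.015,0,0],[-0.007,-0.031,0,0],[-0.007,-0.031,0,0]]'; python3 st.py
python3 -m handwheel '[[-0.002,-0.008,0,0],[-0.003,-0.012,0,0],[-0.003,-0.012,0,0]]'; python3 st.py
```

```text
time_s: 17.45
tool_pos: [0.5664, 0.1868, 0.1607]
eef_rot: [0.785, 0.619, 0.005, 0.006]
ft_force: [3.9, 4.9, -4.9]
gripper_width: 0.004
s,y -0.0825 -0.0004 F along -5.7 0.1607109736217286
time_s: 17.75
tool_pos: [0.5662, 0.1857, 0.1608]
eef_rot: [0.784, 0.62, 0.007, 0.006]
ft_force: [4.8, 7.3, -4.9]
gripper_width: -0.003
s,y -0.0813 -0.0004 F along -8.2 0.1607532213713863
```

```bash
python3 -m handwheel '[[-0.002,-0.01,0,0],[-0.004,-0.018,0,0],[-0.006,-0.026,0,0],[-0.008,-0.034,0,0],[-0.009,-0.039,0,0],[-0.009,-0.039,0,0]]'; python3 st.py
```

```text
time_s: 18.35
tool_pos: [0.5647, 0.1796, 0.1608]
eef_rot: [0.783, 0.621, 0.009, 0.005]
ft_force: [7.9, 12.2, -7.5]
gripper_width: -0.001
s,y -0.0751 -0.0005 F along -13.6 0.16083296466874378
```

```bash
python3 -m handwheel '[[-0.004,-0.016,0,0],[-0.005,-0.02,0,0],[-0.006,-0.024,0,0],[-0.007,-0.028,0,0],[-0.007,-0.028,0,0]]'; python3 st.py
```

```text
time_s: 18.85
tool_pos: [0.5637, 0.1763, 0.1611]
eef_rot: [0.782, 0.623, 0.012, 0.004]
ft_force: [7.6, 12.1, -6.6]
gripper_width: -0.001
s,y -0.0716 -0.0007 F along -13.5 0.16110196709098412
```

```bash
python3 -m handwheel '[[-0.003,-0.014,0,0],[-0.004,-0.018,0,0],[-0.005,-0.02,0,0],[-0.005,-0.02,0,0]]'; python3 st.py
python3 - <<'E'
from h import *
im=ctrl.camera('scene'); cv2.imwrite('pics/s17.png',im[:,:,::-1]); crop('pics/s17.png','pics/s17b.png',235,120,345,230,6)
E
```

```text
time_s: 19.25
tool_pos: [0.5636, 0.1762, 0.1613]
eef_rot: [0.781, 0.624, 0.015, 0.003]
ft_force: [11.4, 16.1, -11.5]
gripper_width: 0.003
s,y -0.0715 -0.0007 F along -18.3 0.16125673158938242
```

View pics/s17b.png

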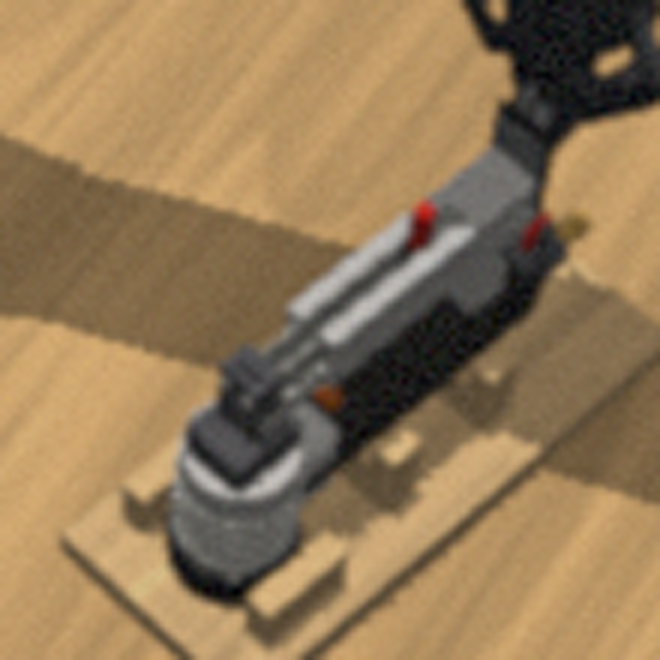

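```bash
python3 - <<'E'
from h import *
c=ctrl.get_calibration('scene')
O=np.array([.5481,.1064]); u=np.array([-.2267,-.974]); v=np.array([.974,-.2267])
for n,q,z in (('l',(289,305),.162),('r',(328,337),.162),('plate r top',(550,125),.19),('bridge rear L',(228,368),.165),('bridge rear R',(270,378),.165),('tab top',(425,205),.184)):
    p=onz(c,(235+(q[0]-2.5)/6,120+(q[1]-2.5)/6),z); print(n,((p[:2]-O)@u).round(4),((p[:2]-O)@v).round(4))
for s in (.068,.072,.080):
  for y in(-.0135,.0135): print(s,y,(proj(c,np.r_[O+s*u+y*v,.162])-[235,120])*6+2.5)
im=cv2.imread('pics/s17.png')[160:200,265:325]; cv2.imwrite('pics/s17c.png',cv2.resize(im,None,fx=12,fy=12,interpolation=cv2.INTER_CUBIC))
E
```

```text
l 0.0721 -0.0166
r 0.0716 0.0061
plate r top -0.0619 0.0054
bridge rear L 0.115 -0.0099
bridge rear R 0.1056 0.0055
tab top 0.005 -0.0041
0.068 -0.0135 [301.04032912 303.98717412]
0.068 0.0135 [346.71750048 342.90823461]
0.072 -0.0135 [294.36196653 309.25548036]
0.072 0.0135 [340.03863486 348.26938537]
0.08 -0.0135 [280.95611605 319.8308459 ]
0.08 0.0135 [326.63135544 359.03145941]
```

View pics/s17c.png

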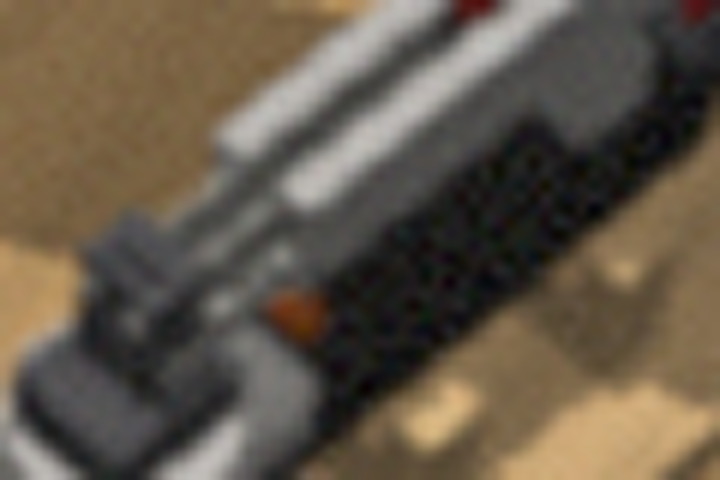

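```bash
python3 -m handwheel '[[-0.004,-0.018,0,0],[-0.005,-0.022,0,0],[-0.0055,-0.024,0,0],[-0.0055,-0.024,0,0]]'; python3 st.py
```

```text
time_s: 19.7
tool_pos: [0.5636, 0.1763, 0.1614]
eef_rot: [0.78, 0.626, 0.019, 0.002]
ft_force: [14.3, 20.0, -13.7]
gripper_width: -0.002
s,y -0.0716 -0.0008 F along -22.7 0.1614165663315904
```

```bash
python3 -m handwheel '[[0.001,0.004,0,0],[0.002,0.008,0,0],[0.003,0.012,0,0],[0.003,0.012,0,0]]'; python3 st.py
```

```text
time_s: 20.1
tool_pos: [0.5643, 0.1786, 0.1614]
eef_rot: [0.78, 0.626, 0.019, 0.002]
ft_force: [-0.5, 0.8, -0.9]
gripper_width: -0.0
s,y -0.074 -0.0006 F along -0.6 0.16140429234100787
```

```bash
python3 -m handwheel '[[0.014,0.06,0,0],[0.028,0.12,0,0],[0.04,0.18,0,0],[0.04,0.18,0.15,0],[0.04,0.18,0.3,0],[0.04,0.18,0.5,0],[0.04,0.18,0.5,0],[0.04,0.18,0.5,0]]'; python3 - <<'E'
from h import *
c=ctrl.get_calibration('wrist');im=ctrl.camera('wrist'); cv2.imwrite('pics/w18.png',im[:,:,::-1])
im=ctrl.camera('scene'); cv2.imwrite('pics/s18.png',im[:,:,::-1]); crop('pics/s18.png','pics/s18b.png',235,120,345,230,6)
E
```

```text
time_s: 20.9
tool_pos: [0.5749, 0.2252, 0.2875]
eef_rot: [0.779, 0.626, 0.02, 0.003]
ft_force: [-0.1, 0.0, -1.2]
gripper_width: 0.001
```

View pics/s18b.png

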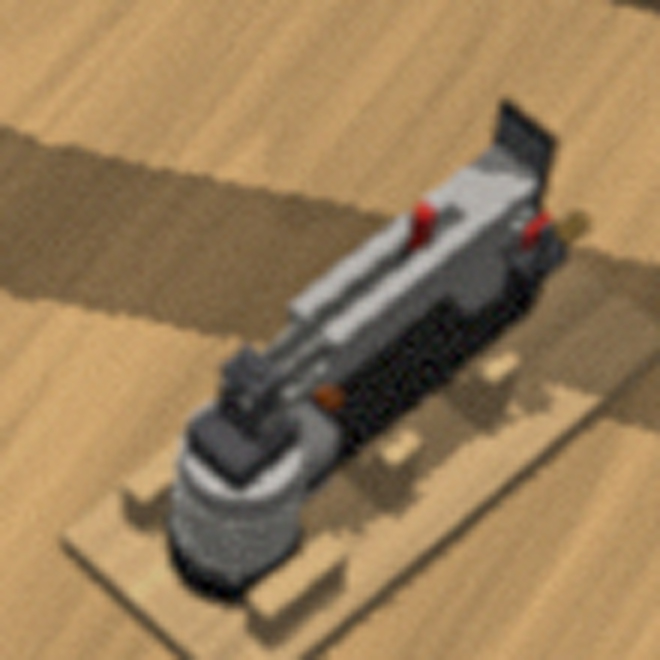

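View pics/w18.png

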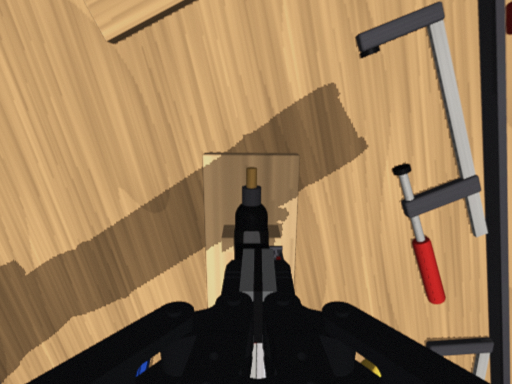

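```bash
python3 -m handwheel '[[0,0,0.2,0],[-0.02,-0.1,0.35,0],[-0.02,-0.35,0.35,0],[-0.02,-0.6,0.35,0],[-0.02,-0.7,0.35,0],[-0.02,-0.7,0.35,0],[-0.02,-0.7,0.35,0]]'; python3 - <<'E'
from h import *
c=ctrl.get_calibration('wrist');im=ctrl.camera('wrist'); cv2.imwrite('pics/w19.png',im[:,:,::-1]);np.save('w19.npy',c,allow_pickle=True)
crop('pics/w19.png','pics/w19a.png',200,60,320,260,3)
E
```

```text
time_s: 21.7
tool_pos: [0.5685, 0.0486, 0.3717]
eef_rot: [0.78, 0.625, 0.017, 0.002]
ft_force: [0.1, 1.4, -0.6]
gripper_width: -0.004
```

View pics/w19.png

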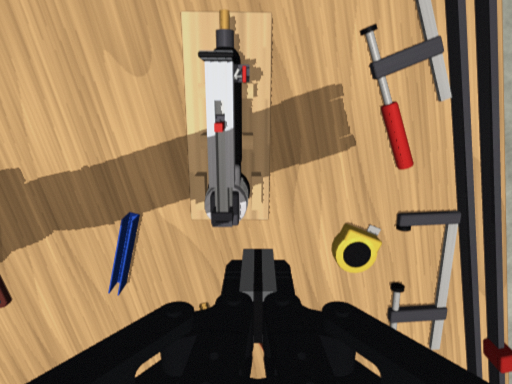

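View pics/w19a.png

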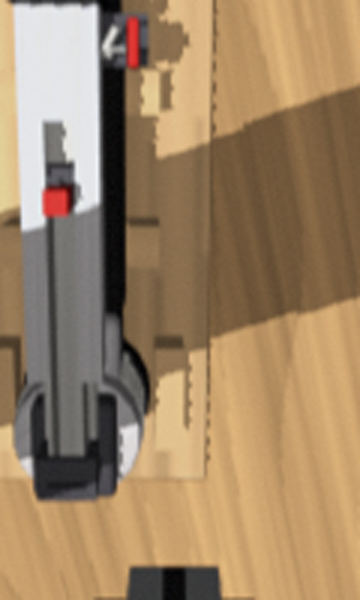

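```bash
python3 - <<'E'
from h import *
crop('pics/w19.png','pics/w19b.png',195,40,255,100,9); crop('pics/w19.png','pics/w19c.png',195,170,255,230,9)
E
```

```text
(no output)
```

View pics/w19b.png

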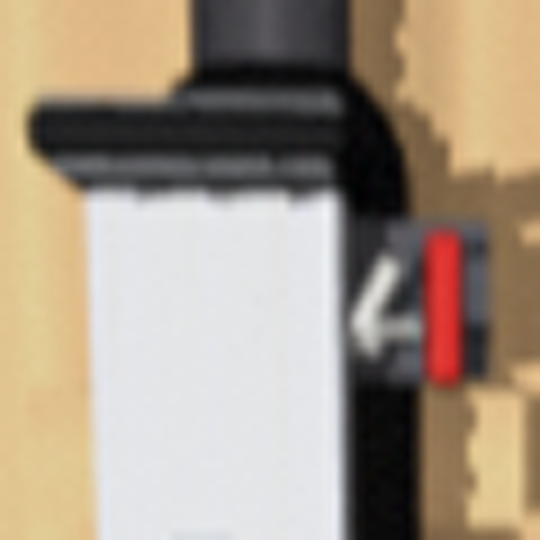

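View pics/w19c.png

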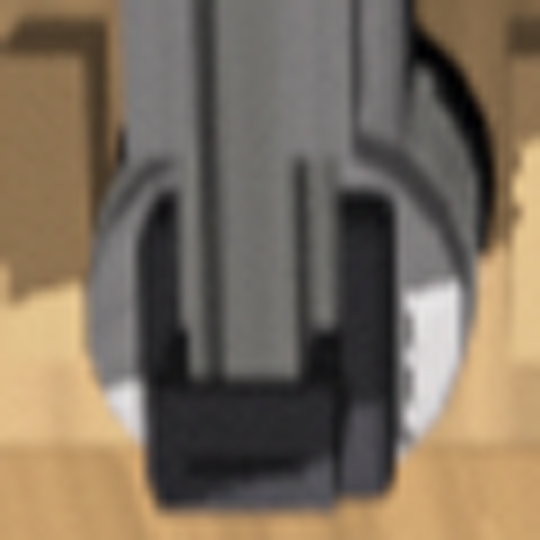

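```bash
python3 - <<'E'
from h import *
c=np.load('w19.npy',allow_pickle=True).item()
O=np.array([.5481,.1064]); u=np.array([-.2267,-.974]); v=np.array([.974,-.2267])
A=lambda x,y:(195+(x-4)/9,40+(y-4)/9); B=lambda x,y:(195+(x-4)/9,170+(y-4)/9)
for n,p,z in (('plate top rear',A(190,98),.19),('plate top front?',A(190,148),.19),('rail front L',B(165,157),.162),('rail front R',B(350,157),.162),('bridge under',B(240,380),.160),('bridge top rear',B(240,395),.165)):
    q=onz(c,p,z)[:2]-O; print(n,(q@u).round(4),(q@v).round(4))
E
```

```text
plate top rear -0.0628 -0.0003
plate top front? -0.0583 -0.0004
rail front L 0.0693 -0.0095
rail front R 0.0693 0.0125
bridge under 0.098 -0.0014
bridge top rear 0.0983 -0.001
```

```bash
python3 - <<'E'
from h import *
im=ctrl.camera('top'); cv2.imwrite('pics/top9.png',im[:,:,::-1])
print(ctrl.get_obs()['time_s']); print(ctrl.close_job())
E
```

```text
21.8
the job is handed in; nothing more can be done
None
```

View pics/top9.png

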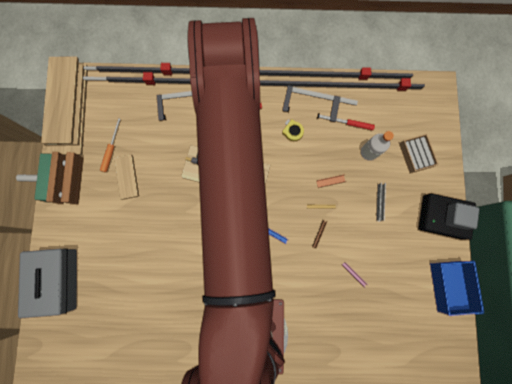

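The stapler is loaded and the rail is shut, and I handed the job in at 21.8 s with the arm clear of everything. The hand-in gives no verdict, so these are my own checks.

**What I did:** I gripped the smaller bright steel stick and pushed its tail against the red tab until the rail reached its stop and the front end was about 4 mm behind the bridge. I lowered it to the channel floor, eased it forward in the grip and released it for the last few millimetres. Then I pushed the end plate until the rail was hard on its stop. The highest wrist force I read was about 28 N in total, against the 40 N limit.

**Last checks:**
- **Stick:** after release the pusher face read 0.009 to 0.010 m along the channel, where 0.010 means the front end is on the face plate. The pictures show the stick flat under the bridge. I did not measure its height again after releasing it.
- **Rail:** after I backed off the contact force went to zero and the rail stayed put, so the latch holds. The wrist picture puts it about 1.5 mm open, give or take a millimetre; a latch that snaps in only within 1 mm of shut implies less.
- **Other things:** in the last top view the wide stick, low stick, tape, glue and offcut are where they started, judged by eye.

**What disagreed:**
- **Fingertips:** they sit about 9 mm behind the TCP in both camera views, not 17 mm ahead as stated. My first grasp closed above the stick without moving it, so I went lower and gripped it there.
- **Scene camera:** it read about 5 mm off sideways at the stapler, so I relied on the wrist camera.

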